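Load the dish warming spot and lock its control

ROBOT

A 6-joint arm with a two-finger parallel gripper is mounted at the origin on the work surface. World frame = base frame: x ahead of the robot, y to its left, z up, the work surface at z = 0. Lengths are in mm, angles in rad, forces in N, time in s.
With the tool pointing down it reaches from about 300 to 775 mm from the base axis. Payload 14.6 kg.
Tool frame: the origin (TCP) lies between the finger pads; the fingertips stand 11 mm ahead of it and the grasp point (between the pads) lies 8 mm behind it; z points along the fingers, y is the direction in which the jaws open and shut (so a half turn about z gives the same grasp; the last joint's range is limited). The gripper opens to 94 mm and grips with 3 to 60 N. Pads are 16 mm wide; open, the fingers measure 119 mm over their backs; the gripper's body (75 mm by 177 mm) begins 78 mm behind the grasp point.
Start: joints at [1.281, 0.3, 1.521, -0, 1.321, -0.067], TCP at [121.527, 536.396, 216.446] pointing down, gripper open.
Joint ranges: [-3.03, 3.03], [-0.79, 2.21], [0.23, 2.52], [-1.04, 4.18], [0, 3.07], [-2.55, 2.55]. Speed limits (rad/s): [2.22, 2.22, 2.57, 3.14, 3.14, 3.14].

INTERFACE

Orientations are given as [roll, pitch, yaw] about the fixed x, y, z axes, in that order (R = Rz(yaw) Ry(pitch) Rx(roll)).
In Python, from cell import * gives the robot as it stands.
- The arm moves only by the tool arm_command, never from a script. Its argument "deltas" is a list of rows, each an object with "xyz": the shift along the world's x, y, z in m, a list of three; "turn": the turn, a rotation vector about the world's x, y, z in rad, a list of three. A call has 1 to 12 rows; each row shifts and turns the commanded pose from where the row before left it; what a row does not reach is not made up. A row lasts 1/8 s, in which the tool goes at most 62.5 mm and 10.7 degrees, less where a joint would pass 70% of its speed; a pose out of reach is approached as far as the arm can. A call with a gripper value outside its range is refused whole. "gripper" is the closure, from 0 (fully open) to 1 (shut), set as the call begins (left out, the last holds). The fingers move at their own pace and stop on an object; "force" is the grip in N (left out, the last holds). Time passes only in rows, so rows that do not move let the fingers close. It gives the time, the measured TCP pose, the force and the opening at its end, in the units of the state.
- read_state(): the state, without advancing time (a new reading comes with each control period).
- camera(name): name is "scene" or "top" or "wrist"; returns a dict with "color" (384x512x3 uint8, red, green, blue), "fx", "fy", "cx", "cy" (pixels), "rvec" (rotation vector, rad) and "tvec" (3), from world to camera coordinates, as OpenCV has them; the wrist camera has in their place "mount" (4x4, takes a point from camera to tool coordinates, whose origin is the TCP and whose axes are the flange's). Camera axes: x right, y down, z forward; pixel columns grow to the right and rows downward; lengths in mm; the calibration is good to about 2 mm. A picture is of the moment at which its call begins: read the wrist's pose just before it. There is no depth.
- sign_off(): hands the job in, once; it reports no verdict.
The state is a dict: "clock": time; "joints": joint angles; "qd": joint speeds; "effort": joint torques, N m; "eef_pos": TCP position; "eef_rot": TCP orientation; "wrist_force": force on the tool from outside, world axes, zero at the start; "moment": the same for the moment, N m; "finger_gap": finger opening in mm.
Only numpy, scipy, OpenCV 4.12 (cv2) and the standard library are available. Lean on these libraries where they do the work, as an engineer would, in place of code of your own. Each camera call takes 0.05 s, during which the arm holds its last target.

TASK

Get the culture dishes ready for warming: push the pink carrier plate across the bench, without lifting it, until it sits centred in the green circle, stack every dish there is in one neat pile in the middle of the carrier, and lay the black cover disc on top of the pile. Only then turn the control's black knob clockwise until its white line points at the orange mark, and after that swing the blue lock ring's fin clockwise until it is tight against its stop, with the knob still at the mark. Leave the other things on the bench where they are.

Things in the scene. Friction and masses are not known exactly. Their poses are not given: they have to be found in the camera images.
- spot_centre (a point): centre, on the bench surface, of the warm spot: a flat painted green circle (184 mm mid-line diameter, line 10 mm wide) with a small green cross at the centre; the paint has no height
- carrier: loose pink round carrier plate, a plain flat disc 160 mm in diameter and 20 mm thick, 0.4 to 0.7 kg, flat on the bench (z = 0); a pale 68 mm disc is printed in the middle of its flat top, without height; origin at the centre of its underside. It is too wide to grasp and slides on the bench when pushed at its rim
- dish1: closed round culture dish with a tan agar layer under a milky lid, a plain disc 60 mm in diameter and 20 mm tall, 50 g, lying flat on the bench; origin at the centre of its underside, z up. There are 2 to 4 dishes; an absent one reads None from the start
- dish2: closed round culture dish with a tan agar layer under a milky lid, a plain disc 60 mm in diameter and 20 mm tall, 50 g, lying flat on the bench; origin at the centre of its underside, z up. There are 2 to 4 dishes; an absent one reads None from the start
- dish3: closed round culture dish with a tan agar layer under a milky lid, a plain disc 60 mm in diameter and 20 mm tall, 50 g, lying flat on the bench; origin at the centre of its underside, z up. There are 2 to 4 dishes; an absent one reads None from the start
- dish4: closed round culture dish with a tan agar layer under a milky lid, a plain disc 60 mm in diameter and 20 mm tall, 50 g, lying flat on the bench; origin at the centre of its underside, z up. There are 2 to 4 dishes; an absent one reads None from the start
- cover: black cover disc with a small yellow dot on top, also 60 mm in diameter and 20 mm tall, about 0.12 kg, lying flat on the bench; origin at the centre of its underside, z up
- control: fixed white control box, 190 x 190 x 30 mm tall; origin at the centre of its underside, z up, the knob and the lock ring turn about its z axis; its yaw varies a little. At yaw 0 its -x side faces the robot
- knob (a joint): black pointer knob on the control's axis, rad: grows clockwise seen from above, range 0 to 3.4, starts at 0.1 to 0.9, at the orange mark at 2.0. Grip bar 50 mm long, 14 mm wide, 54 to 88 mm above the bench; a white line on top runs to the pointing end, which looks along the control's -x at 0. Friction 0.06 N m, stays where left
- knob_top (a point): middle of the top of the knob's grip bar, 88 mm above the bench, on the axis; its x axis runs along the bar, -x towards the pointing end
- orange_mark (a point): middle of the orange tick (40 x 8 mm) on top of the control box, 64 mm from the axis; the knob is set when its white line points at it; the other ticks are grey
- lock_ring (a joint): blue ring (76 mm diameter, top 44 mm above the bench) under the knob, same axis, rad: grows clockwise from above, which tightens it; starts loose at 0 to 0.35, hard stop (tight) at 1.2. Friction 0.2 N m, stays where left, turns independently of the knob. Its lever is an upright fin (see fin_top)
- fin_top (a point): middle of the top of the lock ring's upright blue fin: 12 mm thick, 30 mm long radially (53 to 83 mm from the axis), top 81 mm above the bench, on a 14 mm wide arm whose top is 42 mm above the bench; over the side of the box towards the robot. Pinch it across its thickness, or push it, and carry it round the axis
- reagent: bystander, leave it where it is: small bottle, 48 mm diameter, 100 mm tall, origin under its centre
- seed_jar: bystander, leave it where it is: dark jar, 60 mm diameter, 65 mm tall, origin under its centre
- tube: bystander, leave it where it is: tube standing on its orange cap, 30 mm diameter, 100 mm tall, origin under its centre
- slide_box: bystander, leave it where it is: cardboard box 90 x 70 x 30 mm, origin under its centre
- marker: bystander, leave it where it is: blue marker pen 120 x 14 x 14 mm lying along its x, origin under its centre
- disinfectant: bystander, leave it where it is: blue bottle, 60 mm diameter, 150 mm tall, origin under its centre
- pill_box: bystander, leave it where it is: white box 60 x 45 x 22 mm, origin under its centre
Things that resemble listed ones, but are neither listed nor needed, are in the scene too. There is more than one size of the cover; the one meant has the size given above.

How it is judged (in metres and radians):
On the way, in this order (a step that is already met when the one before it is completed fails the run):
1. the carrier is centred in the green circle (horizontal distance between carrier and spot_centre below 0.02 m), for 0.2 s.
2. all dishes are piled centred on the carrier with the cover on top (horizontal distance between carrier and spot_centre below 0.02 m and horizontal distance between each of dish1, dish2, dish3, dish4, cover and carrier below 0.012 m and angle between each of dish1, dish2, dish3, dish4, cover's own z axis and vertical below 0.1 rad and z of each of dish1, dish2, dish3, dish4, cover in the frame of carrier above 0.016 m and z of cover in the frame of dish1 above 0.015 m and z of cover in the frame of dish2 above 0.015 m and z of cover in the frame of dish3 above 0.015 m and z of cover in the frame of dish4 above 0.015 m), for 0.2 s.
3. the knob points at the orange mark, the lock ring still loose (value of joint knob between 1.88 and 2.12 rad and value of joint lock_ring below 0.8 rad), for 0.2 s.
4. the lock ring is tight with the knob at the mark (value of joint knob between 1.88 and 2.12 rad and value of joint lock_ring above 1.1 rad), for 0.2 s.
At the end, for the whole second after the job is handed in: Carrier within 20 mm of the green circle's centre; all dishes and the cover flat (0.1 rad) in one pile within 12 mm of the carrier's centre, cover on top; knob at the orange mark (2.0 +- 0.12 rad); lock ring beyond 1.1 rad (stop 1.2); all at rest (all of step 2 and all of step 4 and linear speed of each of dish1, dish2, dish3, dish4, cover, carrier below 0.02 m/s); the robot touches nothing.
It fails at once if the carrier is lifted or tipped (height (world z) of carrier above 0.02 m or angle between carrier's own z axis and vertical above 0.25 rad).
It fails at once if a bystander is moved by more than 40 mm (distance of any of reagent, seed_jar, tube, slide_box, marker, disinfectant, pill_box from where it was at the start of the episode above 0.04 m).
Of dish1, dish2, dish3, dish4 only 2 to 4 are there at a start; the rules pass over those that are not, and their reading is None.
At some moment in a run one of carrier may be knocked a few centimetres aside while the robot is not near it.
Once in a run the grip may slacken for a moment while it holds something.
It also fails if it takes over 210 s, if anything falls off the work surface, if the arm or the gripper's body presses on something with over 40 N, if the wrist force passes 120 N, or if a joint passes its speed limit or range.

## Working session

There is one attempt and no reset: what is moved stays moved. The work goes in short steps, Python scripts to look and compute and a tool call to move; the robot and the scene stay as the last step left them, time stands still between calls to the robot, and variables do not carry over. Pictures are saved under pics/ and viewed, and the job is handed in when it is done.

Besides the shell and the picture viewer there is one more tool, called after "Call:" by a JSON object that holds its "method" and its "body". arm_command: Moves the arm, as the interface text tells. Its arguments: {"type":"object","properties":{"deltas":{"type":"array","items":{"type":"object","properties":{"xyz":{"type":"array","items":{"type":"number"}},"turn":{"type":"array","items":{"type":"number"}}}}},"gripper":{"type":"number"},"force":{"type":"number"}},"required":["deltas"]}

```bash
ls; mkdir -p pics; python3 - <<'E'
from cell import *
import cv2
print(read_state())
for n in("scene","top","wrist"):
    c=camera(n); cv2.imwrite(f"pics/{n}0.png",cv2.resize(c["color"][:,:,::-1],(800,600),interpolation=cv2.INTER_CUBIC))
    print(n,{k:v for k,v in c.items() if k!="color"})
E
```

```text
pics
{'clock': 0.0, 'joints': array([ 1.28142483e+00,  3.00476151e-01,  1.52157213e+00, -7.72411462e-06,
        1.32070091e+00, -6.65931023e-02]), 'qd': array([-0.00064642,  0.00025117, -0.00107747,  0.00067819, -0.00016522,
        0.00020681]), 'effort': array([-3.65784181e-03, -5.31797254e+01, -3.52743888e+01,  7.06721703e-02,
        2.42871634e-02,  1.84582700e-05]), 'eef_pos': array([121.44748446, 536.17038528, 215.88734095]), 'eef_rot': array([-3.14043818e+00, -6.94953693e-05,  2.91881614e+00]), 'wrist_force': array([-0.31117408, -0.06563178, -0.0403075 ]), 'moment': array([ 0.01955178, -0.06828801,  0.01582597]), 'finger_gap': 94.02623241072294}
scene {'fx': 386.3717831524826, 'fy': 386.3717831524826, 'cx': 257.18063965062123, 'cy': 191.97021651221687, 'rvec': array([ 2.00553886,  0.81536407, -0.48841017]), 'tvec': array([-395.74328306, -108.32411978, 1357.66405157])}
top {'fx': 496.94446791745037, 'fy': 496.94446791745037, 'cx': 256.1457323063979, 'cy': 194.38863157810192, 'rvec': array([ 2.14172666, -2.18015825,  0.13006608]), 'tvec': array([   8.49272698,  557.94809405, 1719.01065011])}
wrist {'fx': 271.92390855385537, 'fy': 271.92390855385537, 'cx': 252.0555209982798, 'cy': 188.37866003640715, 'mount': array([[-1.07489425e-04, -9.69066980e-01, -2.46797846e-01,
         7.22779978e+01],
       [ 9.99999841e-01,  3.25781091e-05, -5.63456202e-04,
        -1.24181182e+00],
       [ 5.54067007e-04, -2.46797868e-01,  9.69066822e-01,
        -1.67252560e+02],
       [ 0.00000000e+00,  0.00000000e+00,  0.00000000e+00,
         1.00000000e+00]])}
```

View pics/top0.png

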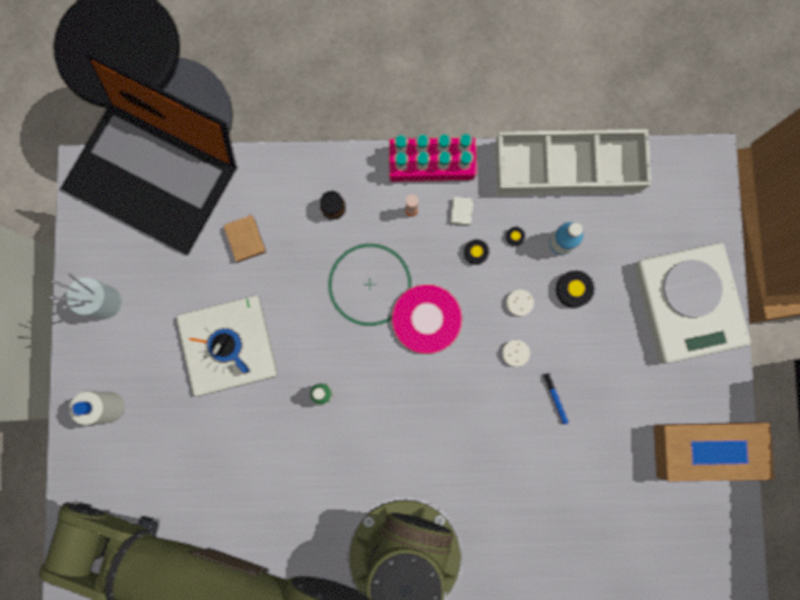

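View pics/scene0.png

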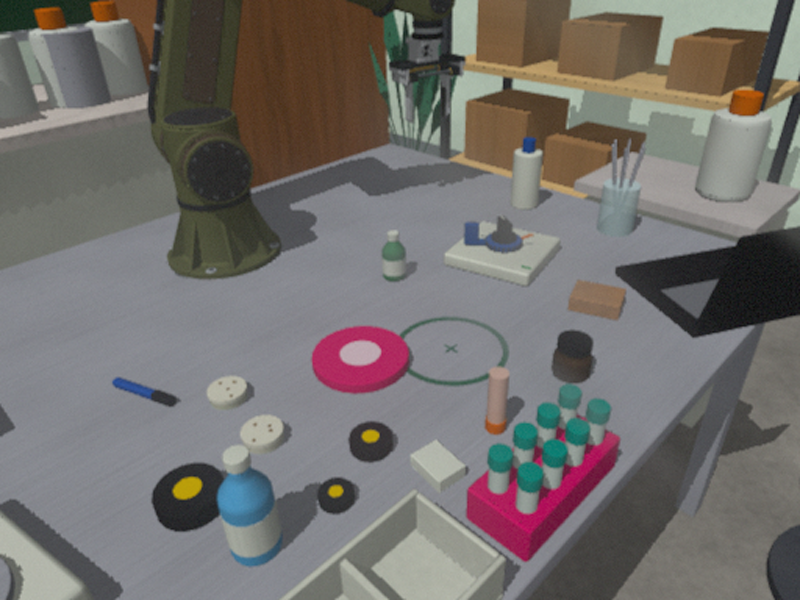

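View pics/wrist0.png

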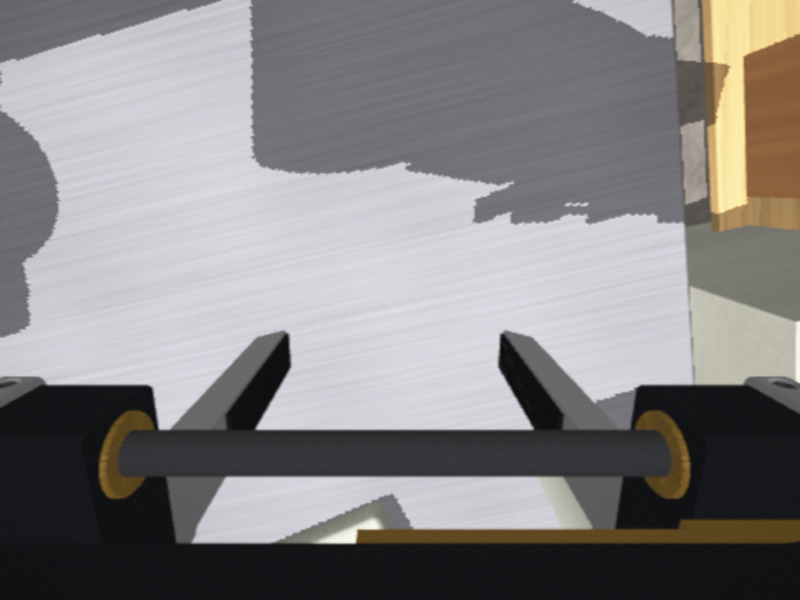

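```bash
cat > h.py <<'E'
from cell import *
import cv2, numpy as np
from scipy.spatial.transform import Rotation as R
def ray(c,u,v,T=None):
    d=np.array([(u-c["cx"])/c["fx"],(v-c["cy"])/c["fy"],1.])
    if "mount" in c:
        P,Q=T; M=c["mount"]; Rw=R.from_euler("xyz",Q).as_matrix()
        return Rw@(M[:3,:3]@d), Rw@M[:3,3]+P
    Rm=cv2.Rodrigues(c["rvec"])[0]
    return Rm.T@d, -Rm.T@c["tvec"]
def pt(c,u,v,z,T=None):
    d,o=ray(c,u,v,T); return (o+d*(z-o[2])/d[2])[:2]
def proj(c,p,T=None):
    p=np.asarray(p,float)
    if "mount" in c:
        P,Q=T; M=c["mount"]; Rw=R.from_euler("xyz",Q).as_matrix()
        q=M[:3,:3].T@(Rw.T@(p-P)-M[:3,3])
    else: q=cv2.Rodrigues(c["rvec"])[0]@p+c["tvec"]
    return np.array([c["fx"]*q[0]/q[2]+c["cx"],c["fy"]*q[1]/q[2]+c["cy"]])
def crop(c,x0,y0,w,h,s,name):
    cv2.imwrite("pics/"+name+".png",cv2.resize(c["color"][y0:y0+h,x0:x0+w,::-1],None,fx=s,fy=s,interpolation=cv2.INTER_CUBIC))
E
python3 - <<'E'
from h import *
c=camera("top")
crop(c,100,180,100,75,8,"t_box"); crop(c,280,130,110,82,7,"t_dish"); crop(c,200,150,110,75,7,"t_car")
s=camera("scene"); crop(s,100,230,170,120,4.7,"s_dish")
E
```

```text
(no output)
```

View pics/t_box.png

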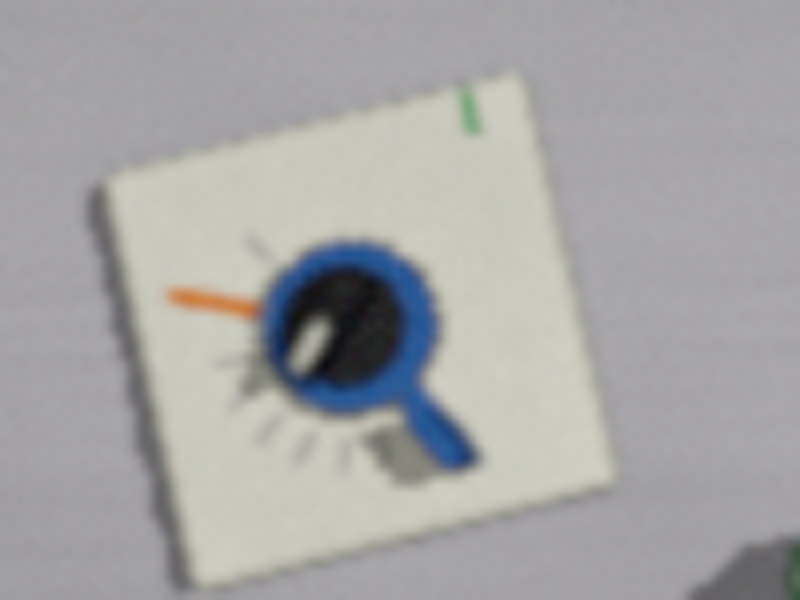

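View pics/t_dish.png

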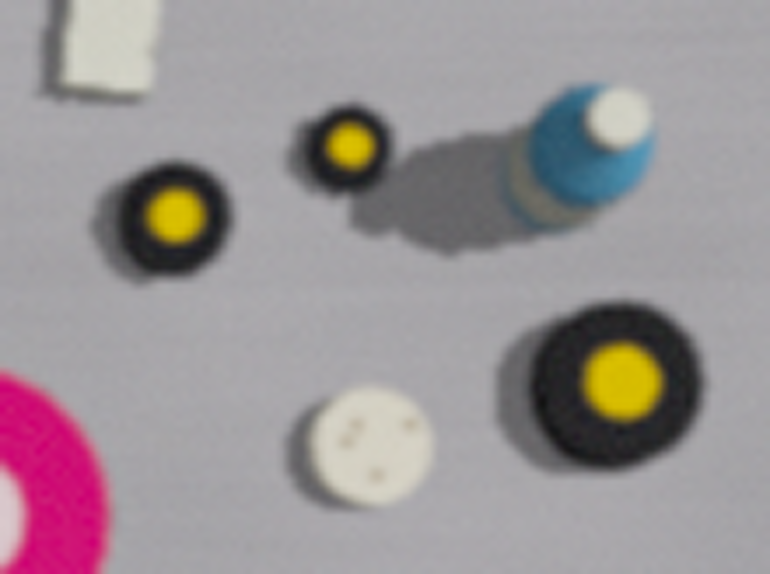

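View pics/t_car.png

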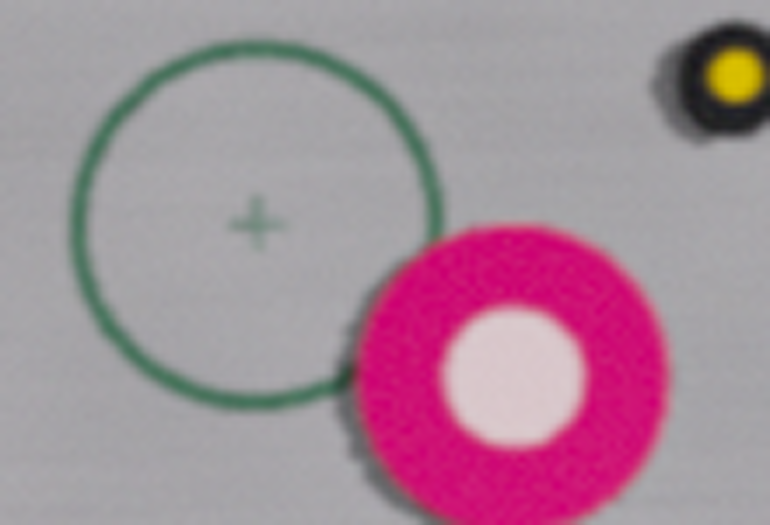

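View pics/s_dish.png

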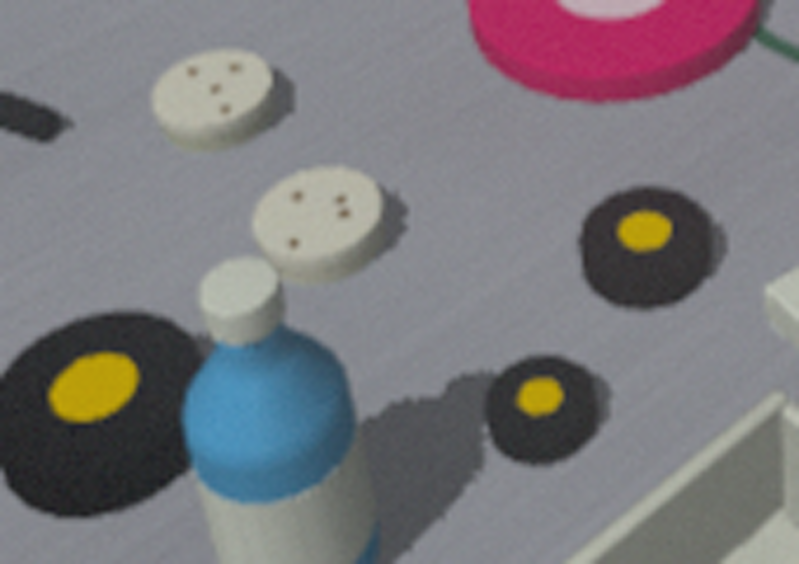

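```bash
cat > m.py <<'E'
from h import *
def blobs(c,mask,amin=20):
    n,l,st,ce=cv2.connectedComponentsWithStats(mask.astype(np.uint8))
    return [(ce[i],st[i][4],st[i][:4]) for i in range(1,n) if st[i][4]>=amin]
def look(c):
    h=cv2.cvtColor(c["color"],cv2.COLOR_RGB2HSV).astype(int);H,S,V=h[...,0],h[...,1],h[...,2]
    o=[]
    for nm,m,z in (("pink",(H>155)&(S>130)&(V>120),20),("yellow",(H>20)&(H<32)&(S>180)&(V>120),20),("green",(H>60)&(H<90)&(S>80),0)):
        for ce,a,b in blobs(c,m): print(nm,ce.round(1),a,b[2:],pt(c,*ce,z).round(1))
E
python3 - <<'E'
from m import *
c=camera("top"); look(c)
f=lambda X,Y,s,x0,y0:((X+.5)/s-.5+x0,(Y+.5)/s-.5+y0)
def p(n,X,Y,s,x0,y0,z): print(n,pt(c,*f(X,Y,s,x0,y0),z).round(1))
p("cross",257,223,7,200,150,0);p("carrier",514,376,7,200,150,20)
p("dishA",372,445,7,280,130,20);p("dishB",515,353,1.5625,0,0,20);p("cover",174,219,7,280,130,20);p("smallcov",348,150,7,280,130,20)
for q in((110,185),(520,70),(615,480),(198,588)):p("box",*q,8,100,180,30)
p("ring",352,327,8,100,180,44);p("fin",450,452,8,100,180,81);p("or",172,295,8,100,180,30);p("or",255,310,8,100,180,30);p("tip",300,370,8,100,180,88);p("in",322,325,8,100,180,88)
E
```

```text
pink [276.2 102.5] 760 [56 26] [894.3 -80.4]
pink [272.5 203.8] 1218 [44 44] [525.  -58.9]
yellow [329.5 150.4] 31 [6 6] [ 713.9 -267.8]
yellow [304.6 160.4] 48 [8 8] [ 679.2 -177.3]
yellow [368.4 184.1] 92 [10 11] [ 589.5 -401.9]
green [256.2  89.9] 48 [7 9] [949.5  -8.6]
green [270.1  89.7] 50 [7 9] [949.5 -59.8]
green [283.7  89.4] 47 [7 8] [ 949.7 -110. ]
green [297.5  89.3] 43 [6 8] [ 949.4 -160.8]
green [256.4 101.1] 48 [6 9] [907.   -8.7]
green [270.4 101. ] 46 [6 9] [906.6 -60.2]
green [284.2 100.8] 46 [7 9] [ 906.5 -110.9]
green [297.8 100.6] 44 [7 8] [ 906.4 -160.7]
green [206.4 251.6] 51 [11 12] [360.8 178.4]
cross [610.3  69.2]
carrier [526.8 -60.6]
dishA [ 559.2 -273.6]
dishB [ 443.7 -257.8]
cover [ 677.4 -176.5]
smallcov [ 711.8 -266.8]
box [537.9 502.4]
box [585.8 322. ]
box [404.4 279.8]
box [360.8 461.3]
ring [472.4 392.1]
fin [415.9 341.8]
or [488.8 474.4]
or [481.6 437.9]
tip [451.4 404.1]
in [470.3 395. ]
```

Dishes: (520,303) and (515,353) in the 800 px top view. These are the only milky 60 mm discs. Covers: (476,251) about 60 mm, (515,236) about 44 mm, (575,289) about 85 mm, so I choose (476,251). Pink: carrier (427,318), while the pink rack (433,158) is a decoy. The close crops confirm each of these. First I push the carrier with the open fingers as a fork.

Call:
{"method": "arm_command", "body": {"deltas": [{"xyz": [0.026,-0.052,0],"turn": [0,0,-0.16]},{"xyz": [0.026,-0.052,0],"turn": [0,0,-0.16]},{"xyz": [0.026,-0.052,0],"turn": [0,0,-0.16]},{"xyz": [0.026,-0.052,0],"turn": [0,0,-0.16]},{"xyz": [0.026,-0.052,0],"turn": [0,0,-0.16]},{"xyz": [0.026,-0.052,0],"turn": [0,0,-0.16]},{"xyz": [0.026,-0.052,0],"turn": [0,0,-0.16]},{"xyz": [0.026,-0.052,0],"turn": [0,0,-0.16]},{"xyz": [0.026,-0.052,0],"turn": [0,0,-0.16]},{"xyz": [0.026,-0.052,0],"turn": [0,0,-0.16]},{"xyz": [0.026,-0.052,0],"turn": [0,0,-0.16]},{"xyz": [0.026,-0.052,0],"turn": [0,0,-0.16]}], "gripper": 0}}

```text
clock: 1.8
eef_pos: [434.1, -89.6, 216.6]
eef_rot: [3.141, -0.0, 0.993]
wrist_force: [1.0, 0.6, -0.3]
finger_gap: 94.0
```

Call:
{"method": "arm_command", "body": {"deltas": [{"xyz": [0.01,-0.02,0]},{"xyz": [0.01,-0.02,0]},{"xyz": [0.01,-0.022,0]},{"xyz": [0,0,0]},{"xyz": [0,0,0]}]}}

```text
validation failed for argument at $.de...
```

```bash
python3 - <<'E'
from m import *
s=read_state();print(s["eef_pos"],s["eef_rot"],s["joints"])
w=camera("wrist");crop(w,0,0,512,384,1.5,"w1")
T=(s["eef_pos"],s["eef_rot"])
print(proj(w,(526,-60,20),T),proj(w,(610,69,0),T))
look(camera("top"))
E
```

```text
[434.0554966  -89.64187691 216.59088439] [ 3.14114912e+00 -2.21665083e-04  9.93138141e-01] [-2.86380933e-01  5.88991388e-02  1.80497439e+00  8.87538470e-05
  1.27723062e+00  2.91251641e-01]
[299.27174826 114.98934659] [301.80768638 -14.99697804]
pink [276.  102.7] 766 [56 26] [893.8 -79.4]
pink [268.2 199.4] 850 [43 44] [541.1 -44.1]
yellow [329.5 150.4] 31 [6 6] [ 713.9 -267.8]
yellow [304.5 160.4] 50 [8 8] [ 679.2 -176.8]
yellow [368.4 184.1] 94 [12 11] [ 589.5 -401.9]
green [256.3  90. ] 47 [7 9] [949.5  -8.8]
green [270.   89.7] 48 [7 9] [949.4 -59.3]
green [283.6  89.4] 46 [7 8] [ 949.8 -109.8]
green [297.5  89.3] 43 [6 8] [ 949.4 -160.8]
green [256.4 101.1] 48 [6 9] [907.   -8.7]
green [270.4 101. ] 46 [6 9] [906.6 -60.2]
green [284.2 100.9] 47 [7 9] [ 906.3 -110.7]
green [297.8 100.6] 44 [7 8] [ 906.4 -160.7]
green [206.7 251.5] 66 [12 13] [361.3 177.3]
```

View pics/w1.png

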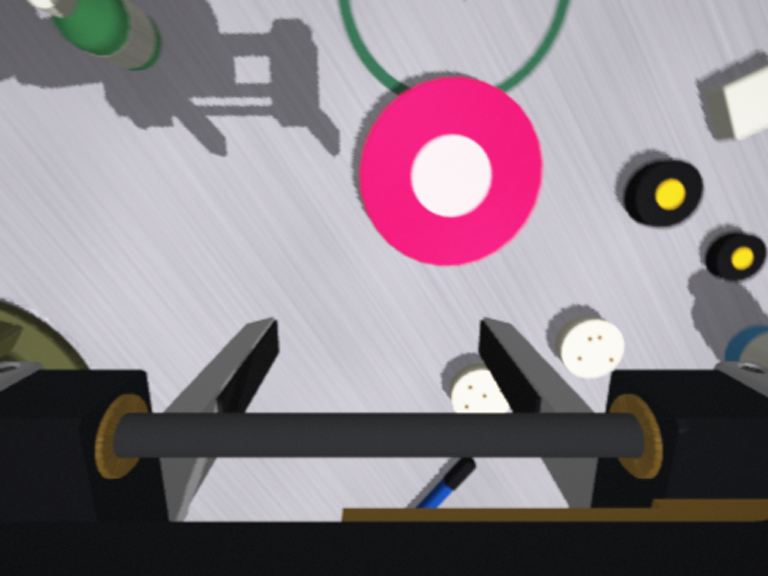

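Call:
{"method": "arm_command", "body": {"deltas": [{"xyz": [0.018,-0.03,-0.01],"turn": [0,0,0]},{"xyz": [0.018,-0.03,-0.05],"turn": [0,0,0]},{"xyz": [0,0,-0.05],"turn": [0,0,0]},{"xyz": [0,0,-0.05],"turn": [0,0,0]},{"xyz": [0,0,-0.025],"turn": [0,0,0]},{"xyz": [0,0,-0.0125],"turn": [0,0,0]},{"xyz": [0,0,0],"turn": [0,0,0]},{"xyz": [0,0,0],"turn": [0,0,0]}]}}

```text
clock: 2.9
eef_pos: [470.1, -147.7, 20.1]
eef_rot: [3.14, -0.0, 0.999]
wrist_force: [0.5, 0.7, 0.2]
finger_gap: 93.8
```

```bash
python3 - <<'E'
from m import *
s=read_state();print(s["eef_pos"],s["eef_rot"])
w=camera("wrist");crop(w,0,0,512,384,1.5,"w2")
u=np.array([610.3,69.2])-s["eef_pos"][:2]; e=u/np.hypot(*u); print(np.arctan2(u[1],u[0]), np.hypot(*u),u-72.7*e)
E
```

```text
[ 470.14547648 -147.71703919   20.08625942] [ 3.13985968e+00 -3.48115631e-04  9.99108902e-01]
0.9971532559056308 258.25625327272127 [100.70055588 155.85416637]
```

View pics/w2.png

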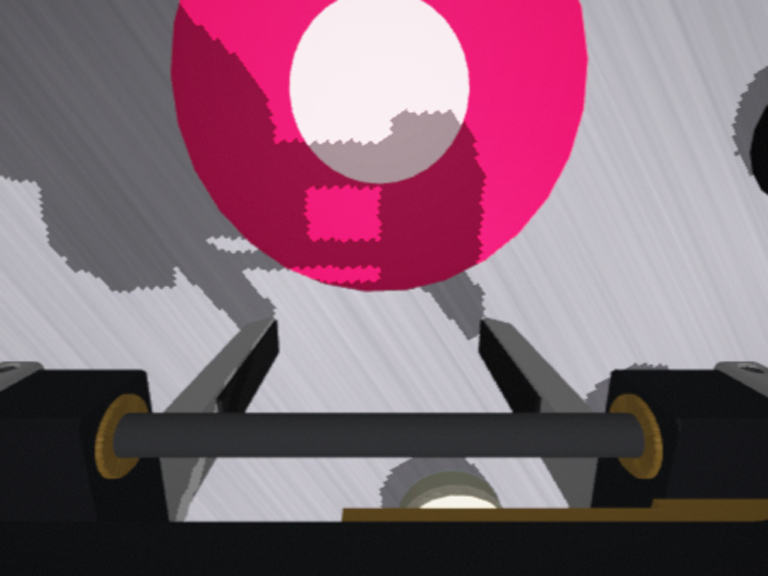

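Call:
{"method": "arm_command", "body": {"deltas": [{"xyz": [0.0055,0.0085,0],"turn": [0,0,0]},{"xyz": [0.0055,0.0085,0],"turn": [0,0,0]},{"xyz": [0.0055,0.0085,0],"turn": [0,0,0]},{"xyz": [0.0055,0.0085,0],"turn": [0,0,0]},{"xyz": [0.0055,0.0085,0],"turn": [0,0,0]},{"xyz": [0.0055,0.0085,0],"turn": [0,0,0]},{"xyz": [0.0055,0.0085,0],"turn": [0,0,0]},{"xyz": [0.0055,0.0085,0],"turn": [0,0,0]},{"xyz": [0.0055,0.0085,0],"turn": [0,0,0]},{"xyz": [0.0055,0.0085,0],"turn": [0,0,0]},{"xyz": [0.0055,0.0085,0],"turn": [0,0,0]},{"xyz": [0,0,0],"turn": [0,0,0]}]}}

```text
clock: 4.45
eef_pos: [530.3, -53.4, 18.9]
eef_rot: [-3.142, -0.0, 1.0]
wrist_force: [0.4, -0.3, -0.3]
finger_gap: 93.7
```

```bash
cat > car.py <<'E'
from m import *
s=read_state();T=(s["eef_pos"],s["eef_rot"]);print(s["eef_pos"],s["eef_rot"])
w=camera("wrist")
h=cv2.cvtColor(w["color"],cv2.COLOR_RGB2HSV).astype(int)
m=(h[...,0]>155)&(h[...,1]>110)&(h[...,2]>60)
cs,_=cv2.findContours(m.astype(np.uint8),cv2.RETR_EXTERNAL,cv2.CHAIN_APPROX_NONE)
from scipy.optimize import least_squares
import sys
if cs:
    k=max(cs,key=cv2.contourArea)[:,0,:]
    k=k[(k[:,0]>2)&(k[:,0]<509)&(k[:,1]>2)&(k[:,1]<381)]
    P=np.array([pt(w,a,b,20,T) for a,b in k])
    f=lambda q:np.hypot(P[:,0]-q[0],P[:,1]-q[1])-80
    r=least_squares(f,P.mean(0),loss="soft_l1",f_scale=1.); print("wrist carrier",r.x.round(1),"med res",np.median(abs(f(r.x))).round(1))
c=camera("top");look(c)
E
python3 car.py
```

```text
[530.29945323 -53.35460087  18.85220792] [-3.14151451e+00 -2.24115795e-04  9.99569041e-01]
wrist carrier [569.9   9.1] med res 1.7
pink [275.9 102.7] 770 [56 26] [893.6 -79.3]
pink [245.9 188.7] 729 [42 43] [580.6  34.5]
yellow [329.5 150.4] 31 [6 6] [ 713.9 -267.8]
yellow [304.6 160.4] 50 [8 8] [ 679.1 -177.2]
yellow [368.4 184.1] 92 [10 11] [ 589.5 -401.9]
green [256.3  90. ] 47 [7 9] [949.5  -8.8]
green [269.9  89.8] 47 [7 9] [949.1 -59.2]
green [283.7  89.4] 47 [7 8] [ 949.7 -110. ]
green [297.5  89.3] 43 [6 8] [ 949.4 -160.8]
green [256.4 101.1] 48 [6 9] [907.   -8.7]
green [270.4 101. ] 46 [6 9] [906.6 -60.2]
green [284.3 100.7] 45 [7 9] [ 906.8 -111. ]
green [297.8 100.6] 44 [7 8] [ 906.4 -160.7]
green [206.6 251.5] 71 [12 13] [361.2 177.8]
```

Call:
{"method": "arm_command", "body": {"deltas": [{"xyz": [0.0058,0.0086,0],"turn": [0,0,0]},{"xyz": [0.0058,0.0086,0],"turn": [0,0,0]},{"xyz": [0.0058,0.0086,0],"turn": [0,0,0]},{"xyz": [0.0058,0.0086,0],"turn": [0,0,0]},{"xyz": [0.0058,0.0086,0],"turn": [0,0,0]},{"xyz": [0.0058,0.0086,0],"turn": [0,0,0]},{"xyz": [0.0058,0.0086,0],"turn": [0,0,0]},{"xyz": [0,0,0],"turn": [0,0,0]},{"xyz": [0,0,0],"turn": [0,0,0]}]}}

```text
clock: 5.68
eef_pos: [570.8, 6.2, 19.1]
eef_rot: [3.141, -0.0, 0.999]
wrist_force: [0.5, 0.8, -0.7]
finger_gap: 94.2
```

```bash
python3 car.py | grep -v -E "yel|green"
```

```text
[570.7709133    6.18717314  19.08329477] [ 3.14121599e+00 -4.19575392e-04  9.98917325e-01]
wrist carrier [610.8  69.5] med res 1.5
pink [275.9 102.7] 771 [56 26] [893.5 -79.3]
pink [228.3 177.1] 696 [41 44] [623.4  96.6]
```

```bash
python3 - <<'E'
from m import *
w=camera("wrist");T=(np.array([434.0555,-89.6419,216.59]),[3.14114912,-2.2e-4,.99313814])
for n,u,v,z in(("A",592,347,20),("cov",670,193,20),("car",451,175,20)):print(n,pt(w,(u+.5)/1.5-.5,(v+.5)/1.5-.5,z,T).round(1))
c=camera("top")
for n,X,Y,z in(("disinf",618,118,150),):print(n,pt(c,X/7+280,Y/7+130,z))
for n,X,Y,z in(("pill",461,210,22),("tube",411,203,100),("jar",332,205,65),("reag",320,394,100),("slide",244,238,30)):print(n,pt(c,X/1.5625,Y/1.5625,z).round())
E
```

```text
A [ 558.4 -273.9]
cov [ 678.7 -179.9]
car [526.4 -62.5]
disinf [ 696.71112913 -377.01947031]
pill [ 774. -145.]
tube [773. -29.]
jar [781. 148.]
reag [359. 174.]
slide [716. 353.]
```

Call:
{"method": "arm_command", "body": {"deltas": [{"xyz": [-0.011,-0.017,0],"turn": [0,0,0]},{"xyz": [-0.011,-0.017,0],"turn": [0,0,0]},{"xyz": [0,0,0.06],"turn": [0,0,0]},{"xyz": [0,-0.02,0.06],"turn": [0,0,0]},{"xyz": [-0.01,-0.05,0.03],"turn": [0,0,0]},{"xyz": [-0.01,-0.06,0],"turn": [0,0,0]},{"xyz": [-0.01,-0.06,0],"turn": [0,0,0]},{"xyz": [-0.01,-0.06,0],"turn": [0,0,0]},{"xyz": [0,-0.05,0],"turn": [0,0,0]},{"xyz": [0,0,0],"turn": [0,0,0]},{"xyz": [0,0,0],"turn": [0,0,0]}]}}

```text
clock: 7.25
eef_pos: [507.8, -327.7, 168.0]
eef_rot: [-3.141, -0.0, 0.998]
wrist_force: [-0.4, -0.2, 0.7]
finger_gap: 94.1
```

```bash
python3 - <<'E'
from m import *
s=read_state();T=(s["eef_pos"],s["eef_rot"]);print(T)
w=camera("wrist");crop(w,0,0,512,384,1.5,"w3")
look(camera("top"))
for p in((559,-274,20),(444,-258,20),(678,-177,20)):print(proj(w,p,T)*1.5)
E
```

```text
(array([ 507.79896622, -327.67457047,  168.03485173]), array([-3.14100072e+00, -1.54564657e-04,  9.98002552e-01]))
pink [275.9 102.8] 770 [56 26] [893.4 -79.2]
pink [235.8 181. ] 1191 [44 44] [608.9  70.3]
yellow [329.5 150.5] 32 [6 6] [ 713.6 -267.6]
yellow [304.6 160.3] 49 [8 8] [ 679.3 -177.1]
green [256.3  90. ] 46 [7 9] [949.1  -8.9]
green [270.   89.7] 48 [7 9] [949.4 -59.3]
green [283.7  89.5] 46 [7 8] [ 949.4 -109.8]
green [297.5  89.3] 43 [6 8] [ 949.4 -160.8]
green [256.4 101.1] 48 [6 9] [907.   -8.7]
green [270.4 101. ] 46 [6 9] [906.6 -60.2]
green [284.3 100.7] 44 [6 9] [ 906.8 -111.3]
green [297.8 100.6] 44 [7 8] [ 906.4 -160.7]
green [216.9 194.1] 39 [20 29] [565.4 139.6]
green [206.4 251.7] 49 [11 12] [360.6 178.3]
[397.26625653 174.50766247]
[260.96007575 239.62044069]
[471.775691   -54.66270833]
```

View pics/w3.png

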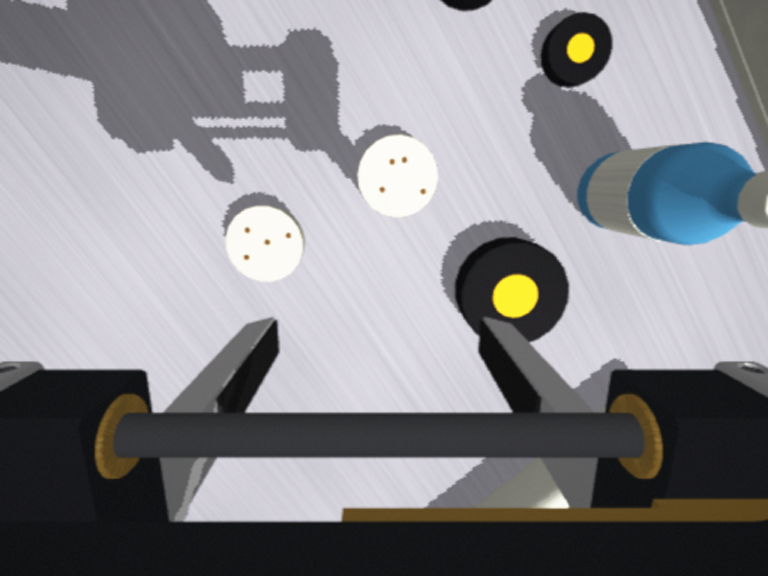

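```bash
python3 - <<'E'
from m import *
w=camera("wrist");s=read_state();T=(s["eef_pos"],s["eef_rot"])
for n,u,v,z in(("A",397.5,175.5,20),("B",264.5,243,20)):print(n,pt(w,(u+.5)/1.5-.5,(v+.5)/1.5-.5,z,T).round(1))
E
```

```text
A [ 559.5 -273.5]
B [ 445.4 -260.6]
```

Call:
{"method": "arm_command", "body": {"deltas": [{"xyz": [0.026,0.027,-0.01],"turn": [0,0,0]},{"xyz": [0.0255,0.0272,-0.04],"turn": [0,0,0]},{"xyz": [0,0,-0.05],"turn": [0,0,0]},{"xyz": [0,0,-0.03],"turn": [0,0,0]},{"xyz": [0,0,-0.015],"turn": [0,0,0]},{"xyz": [0,0,-0.009],"turn": [0,0,0]},{"xyz": [0,0,0],"turn": [0,0,0]},{"xyz": [0,0,0],"turn": [0,0,0]}]}}

```text
clock: 8.4
eef_pos: [560.6, -273.8, 15.4]
eef_rot: [3.14, -0.0, 0.999]
wrist_force: [0.5, -0.3, 0.5]
finger_gap: 94.0
```

Call:
{"method": "arm_command", "body": {"deltas": [{"xyz": [0,0,0],"turn": [0,0,0]},{"xyz": [0,0,0],"turn": [0,0,0]},{"xyz": [0,0,0],"turn": [0,0,0]},{"xyz": [0,0,0],"turn": [0,0,0]},{"xyz": [0,0,0],"turn": [0,0,0]},{"xyz": [0,0,0],"turn": [0,0,0]}], "gripper": 1, "force": 20}}

```text
clock: 9.15
eef_pos: [560.1, -273.4, 14.3]
eef_rot: [-3.142, -0.0, 0.999]
wrist_force: [-0.7, 0.5, 0.5]
finger_gap: 59.4
```

Call:
{"method": "arm_command", "body": {"deltas": [{"xyz": [0,0,0.02],"turn": [0,0,0]},{"xyz": [0,0,0.04],"turn": [0,0,0]},{"xyz": [0.005,0.03,0.03],"turn": [0,0,0]},{"xyz": [0.0085,0.05,0.01],"turn": [0,0,0]},{"xyz": [0.0085,0.05,0],"turn": [0,0,0]},{"xyz": [0.0085,0.05,0],"turn": [0,0,0]},{"xyz": [0.0085,0.05,0],"turn": [0,0,0]},{"xyz": [0.006,0.05,0],"turn": [0,0,0]},{"xyz": [0.004,0.04,0],"turn": [0,0,0]},{"xyz": [0.0005,0.0232,0],"turn": [0,0,0]},{"xyz": [0,0,0],"turn": [0,0,0]},{"xyz": [0,0,0],"turn": [0,0,0]}]}}

```text
clock: 10.65
eef_pos: [609.7, 69.0, 115.0]
eef_rot: [3.141, -0.0, 0.998]
wrist_force: [-1.0, -0.5, -1.3]
finger_gap: 59.7
```

```bash
python3 car.py|head -4; python3 - <<'E'
from m import *
w=camera("wrist");crop(w,0,0,512,384,1.5,"w4")
E
```

```text
[609.72430773  69.02181163 114.95694392] [ 3.14098226e+00 -2.67194289e-04  9.98459059e-01]
wrist carrier [608.7  66.5] med res 2.0
pink [275.8 102.7] 773 [56 26] [893.5 -78.9]
pink [254.5 179.9] 112 [ 6 25] [611.6   3.5]
```

View pics/w4.png

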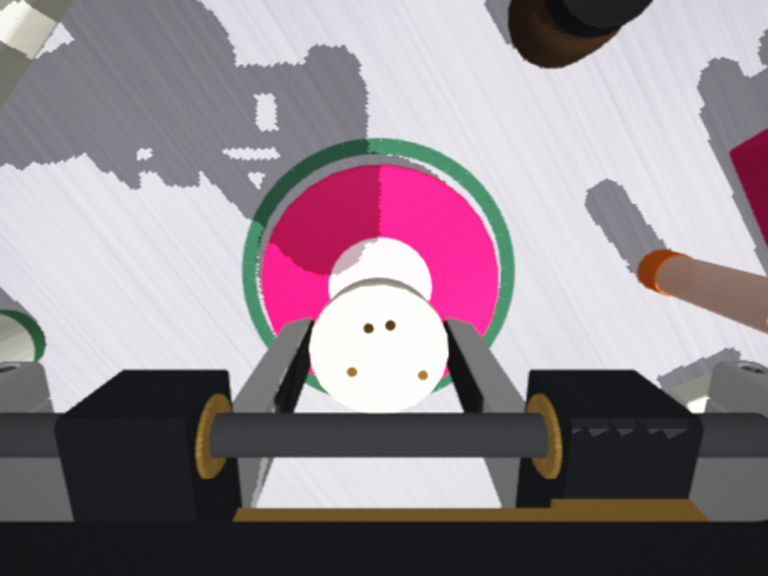

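Call:
{"method": "arm_command", "body": {"deltas": [{"xyz": [0,0,-0.03],"turn": [0,0,0]},{"xyz": [0,0,-0.03],"turn": [0,0,0]},{"xyz": [0,0,-0.01],"turn": [0,0,0]},{"xyz": [0,0,-0.006],"turn": [0,0,0]},{"xyz": [0,0,-0.004],"turn": [0,0,0]},{"xyz": [0,0,-0.0005],"turn": [0,0,0]},{"xyz": [0,0,0],"turn": [0,0,0]},{"xyz": [0,0,0],"turn": [0,0,0]}]}}

```text
clock: 11.8
eef_pos: [609.9, 69.7, 34.3]
eef_rot: [3.141, -0.0, 0.999]
wrist_force: [-0.3, 0.5, 2.2]
finger_gap: 59.6
```

Call:
{"method": "arm_command", "body": {"deltas": [{"xyz": [0,0,0],"turn": [0,0,0]},{"xyz": [0,0,0],"turn": [0,0,0]},{"xyz": [0,0,0],"turn": [0,0,0]},{"xyz": [0,0,0.02],"turn": [0,0,0]},{"xyz": [0,0,0.04],"turn": [0,0,0]},{"xyz": [-0.03,-0.045,0.05],"turn": [0,0,0]},{"xyz": [-0.03,-0.045,0.03],"turn": [0,0,0]},{"xyz": [0,0,0],"turn": [0,0,0]},{"xyz": [0,0,0],"turn": [0,0,0]}], "gripper": 0}}

```text
clock: 12.92
eef_pos: [554.4, -13.2, 166.8]
eef_rot: [3.141, -0.001, 0.998]
wrist_force: [0.2, 0.2, 0.8]
finger_gap: 93.7
```

```bash
python3 car.py|head -4; python3 - <<'E'
from m import *
w=camera("wrist");crop(w,0,0,512,384,1.5,"w5")
s=read_state();T=(s["eef_pos"],s["eef_rot"])
print(proj(w,(609.7,69.3,40),T)*1.5)
E
```

```text
[554.39192822 -13.18371395 166.75282988] [ 3.14096875e+00 -5.53928199e-04  9.98476333e-01]
wrist carrier [609.4  67.3] med res 1.8
pink [275.9 102.7] 767 [56 26] [893.6 -79.3]
pink [227.5 179.7] 704 [36 44] [614.3  99.7]
[382.2956885  134.37246825]
```

View pics/w5.png

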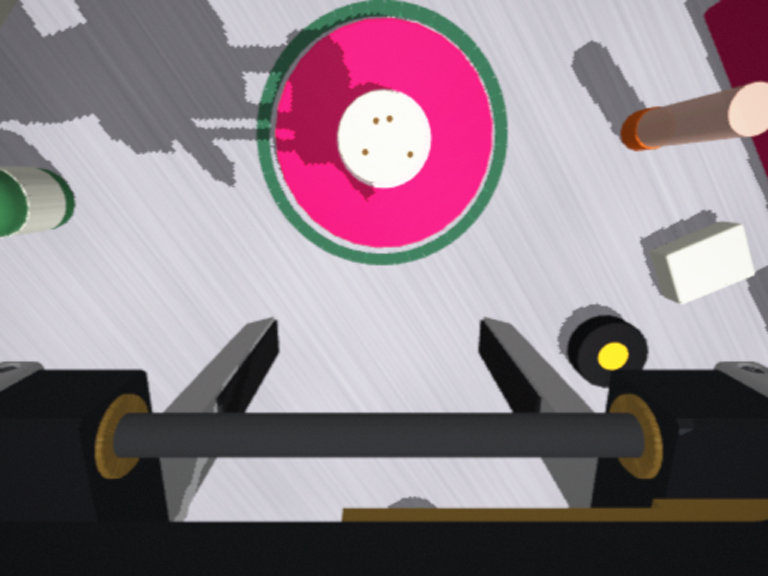

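Call:
{"method": "arm_command", "body": {"deltas": [{"xyz": [-0.02,-0.045,0],"turn": [0,0,0]},{"xyz": [-0.02,-0.045,0],"turn": [0,0,0]},{"xyz": [-0.02,-0.045,0],"turn": [0,0,0]},{"xyz": [-0.02,-0.045,0],"turn": [0,0,0]},{"xyz": [-0.02,-0.045,-0.02],"turn": [0,0,0]},{"xyz": [-0.0095,-0.022,-0.04],"turn": [0,0,0]},{"xyz": [0,0,-0.04],"turn": [0,0,0]},{"xyz": [0,0,-0.03],"turn": [0,0,0]},{"xyz": [0,0,-0.015],"turn": [0,0,0]},{"xyz": [0,0,-0.0075],"turn": [0,0,0]},{"xyz": [0,0,0],"turn": [0,0,0]},{"xyz": [0,0,0],"turn": [0,0,0]}]}}

```text
clock: 14.58
eef_pos: [445.2, -260.7, 14.5]
eef_rot: [3.14, 0.0, 0.999]
wrist_force: [-0.2, 0.6, 0.2]
finger_gap: 93.7
```

Call:
{"method": "arm_command", "body": {"deltas": [{"xyz": [0,0,0],"turn": [0,0,0]},{"xyz": [0,0,0],"turn": [0,0,0]},{"xyz": [0,0,0],"turn": [0,0,0]},{"xyz": [0,0,0],"turn": [0,0,0]},{"xyz": [0,0,0],"turn": [0,0,0]},{"xyz": [0,0,0],"turn": [0,0,0]}], "gripper": 1, "force": 20}}

```text
clock: 15.32
eef_pos: [444.7, -260.5, 13.7]
eef_rot: [3.142, 0.0, 0.999]
wrist_force: [-0.3, 0.5, 2.1]
finger_gap: 59.4
```

```bash
python3 car.py|grep -v green; python3 - <<'E'
from m import *
w=camera("wrist");crop(w,0,0,512,384,1.5,"w6")
E
```

```text
[ 444.70051513 -260.47216454   13.72323336] [3.14155875e+00 1.80422948e-05 9.98819529e-01]
pink [276.  102.7] 770 [56 26] [893.5 -79.5]
pink [235.8 181. ] 1195 [44 44] [608.9  70.3]
yellow [329.5 150.5] 32 [6 6] [ 713.6 -267.6]
yellow [304.5 160.4] 51 [8 8] [ 679.  -176.9]
yellow [368.5 184. ] 95 [12 11] [ 589.6 -402.1]
```

View pics/w6.png

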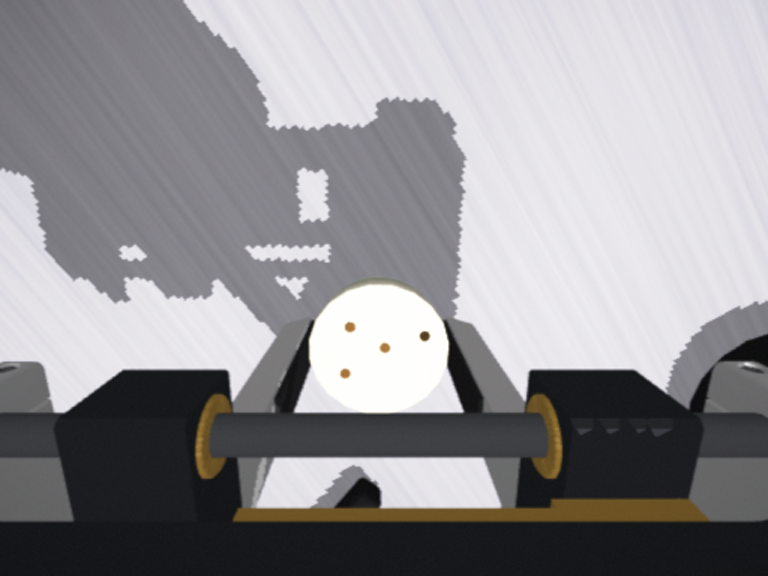

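Call:
{"method": "arm_command", "body": {"deltas": [{"xyz": [0,0,0.02],"turn": [0,0,0]},{"xyz": [0,0,0.04],"turn": [0,0,0]},{"xyz": [0.015,0.03,0.04],"turn": [0,0,0]},{"xyz": [0.024,0.048,0],"turn": [0,0,0]},{"xyz": [0.024,0.048,0],"turn": [0,0,0]},{"xyz": [0.024,0.048,0],"turn": [0,0,0]},{"xyz": [0.024,0.048,0],"turn": [0,0,0]},{"xyz": [0.024,0.048,0],"turn": [0,0,0]},{"xyz": [0.02,0.04,0],"turn": [0,0,0]},{"xyz": [0.01,0.02,0],"turn": [0,0,0]},{"xyz": [0,0,0],"turn": [0,0,0]},{"xyz": [0,0,0],"turn": [0,0,0]}]}}

```text
clock: 16.98
eef_pos: [609.3, 68.8, 113.4]
eef_rot: [-3.141, 0.0, 0.998]
wrist_force: [-0.2, 0.8, -0.3]
finger_gap: 59.3
```

```bash
python3 car.py|head -2; python3 - <<'E'
from m import *
w=camera("wrist");crop(w,0,0,512,384,1.5,"w7")
E
```

```text
[609.30797745  68.84434743 113.42008885] [-3.14117923e+00  4.29912574e-04  9.98376040e-01]
wrist carrier [608.8  66.5] med res 1.9
```

View pics/w7.png

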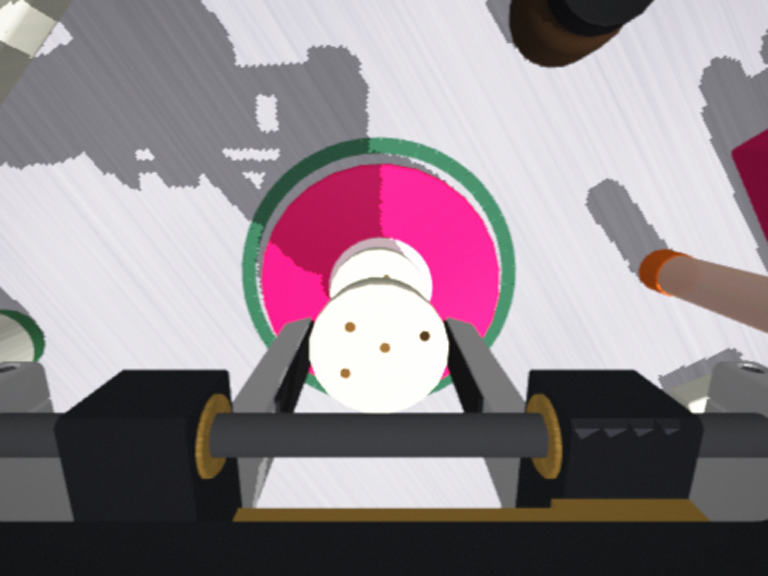

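Call:
{"method": "arm_command", "body": {"deltas": [{"xyz": [0,0,-0.025],"turn": [0,0,0]},{"xyz": [0,0,-0.02],"turn": [0,0,0]},{"xyz": [0,0,-0.007],"turn": [0,0,0]},{"xyz": [0,0,-0.004],"turn": [0,0,0]},{"xyz": [0,0,-0.002],"turn": [0,0,0]},{"xyz": [0,0,-0.001],"turn": [0,0,0]},{"xyz": [0,0,0],"turn": [0,0,0]},{"xyz": [0,0,0],"turn": [0,0,0]}]}}

```text
clock: 18.12
eef_pos: [609.8, 69.6, 54.9]
eef_rot: [3.141, -0.0, 0.999]
wrist_force: [0.6, -0.0, -1.3]
finger_gap: 59.5
```

Call:
{"method": "arm_command", "body": {"deltas": [{"xyz": [0,0,-0.0005],"turn": [0,0,0]},{"xyz": [0,0,0],"turn": [0,0,0]}]}}

```text
clock: 18.38
eef_pos: [609.6, 69.6, 54.1]
eef_rot: [-3.142, 0.0, 0.999]
wrist_force: [0.6, -0.5, -1.0]
finger_gap: 59.6
```

Call:
{"method": "arm_command", "body": {"deltas": [{"xyz": [0,0,0],"turn": [0,0,0]},{"xyz": [0,0,0],"turn": [0,0,0]},{"xyz": [0,0,0],"turn": [0,0,0]},{"xyz": [0,0,0.02],"turn": [0,0,0]},{"xyz": [0,0,0.04],"turn": [0,0,0]},{"xyz": [-0.03,-0.045,0.03],"turn": [0,0,0]},{"xyz": [-0.03,-0.045,0.023],"turn": [0,0,0]},{"xyz": [0,0,0],"turn": [0,0,0]},{"xyz": [0,0,0],"turn": [0,0,0]}], "gripper": 0}}

```text
clock: 19.5
eef_pos: [550.0, -20.2, 167.9]
eef_rot: [3.141, -0.001, 0.998]
wrist_force: [-0.3, 1.1, -1.0]
finger_gap: 94.0
```

```bash
python3 car.py|head -2; python3 - <<'E'
from m import *
w=camera("wrist");crop(w,0,0,512,384,1.5,"w8")
s=read_state();T=(s["eef_pos"],s["eef_rot"])
print(proj(w,(609.7,69.3,60),T)*1.5)
s=camera("scene");crop(s,170,190,180,110,4.4,"s2")
E
```

```text
[550.01087967 -20.17240325 167.93433   ] [ 3.14068226e+00 -6.77606288e-04  9.98475969e-01]
wrist carrier [609.4  67.2] med res 1.7
[382.49692684 117.27600054]
```

View pics/w8.png

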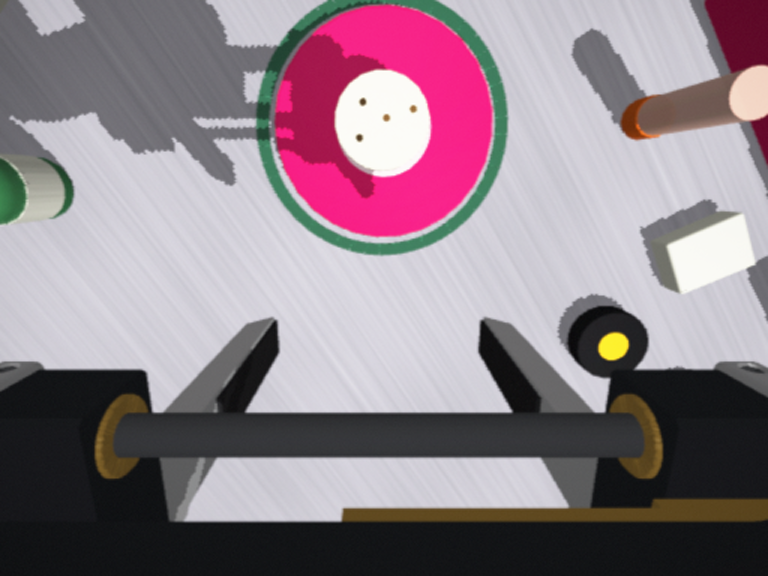

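View pics/s2.png

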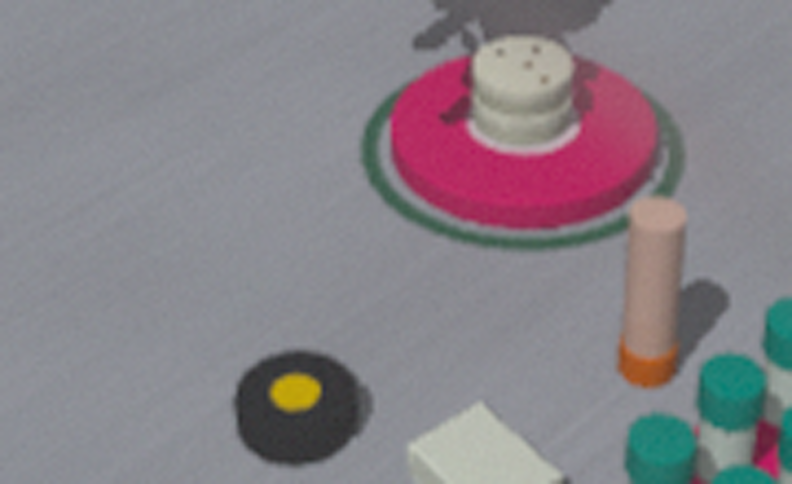

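Call:
{"method": "arm_command", "body": {"deltas": [{"xyz": [0.016,-0.047,0],"turn": [0,0,0]},{"xyz": [0.016,-0.047,0],"turn": [0,0,0]},{"xyz": [0.016,-0.047,0],"turn": [0,0,0]},{"xyz": [0.016,-0.047,0],"turn": [0,0,0]},{"xyz": [0.016,-0.047,0],"turn": [0,0,0]},{"xyz": [0,0,0],"turn": [0,0,0]},{"xyz": [0,0,0],"turn": [0,0,0]}]}}

```text
clock: 20.58
eef_pos: [629.7, -254.5, 166.3]
eef_rot: [-3.14, 0.0, 0.999]
wrist_force: [-0.0, 1.3, 0.3]
finger_gap: 93.9
```

```bash
python3 - <<'E'
from m import *
s=read_state();T=(s["eef_pos"],s["eef_rot"]);print(T)
w=camera("wrist");crop(w,0,0,512,384,1.5,"w9")
h=cv2.cvtColor(w["color"],cv2.COLOR_RGB2HSV).astype(int);H,S,V=h[...,0],h[...,1],h[...,2]
for ce,a,b in blobs(w,(H>20)&(H<35)&(S>150)&(V>120)): print(ce*1.5,a,pt(w,*ce,20,T))
E
```

```text
(array([ 629.7251779 , -254.54270696,  166.33395499]), array([-3.14017817e+00,  6.69613952e-06,  9.99394972e-01]))
[378.76247031 149.92874109] 421 [ 678.50497948 -178.63753443]
[480.78699552 228.27578475] 223 [ 713.3721275  -269.17028614]
```

View pics/w9.png

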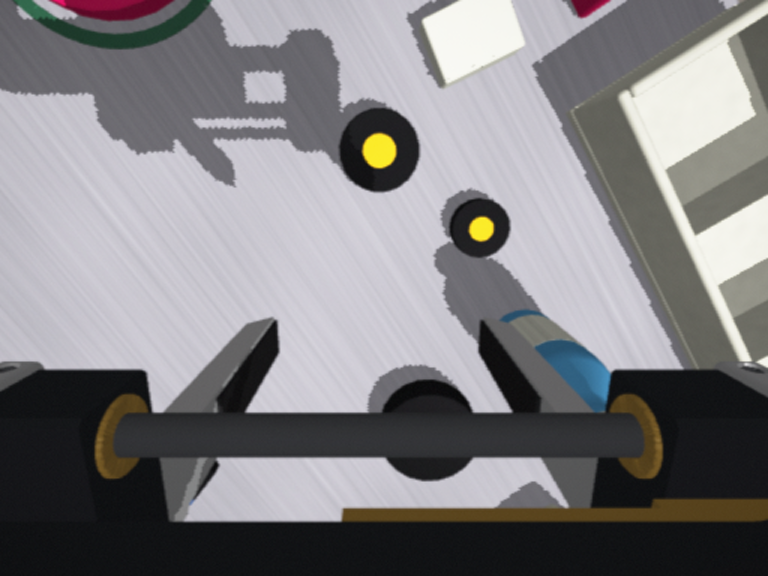

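Call:
{"method": "arm_command", "body": {"deltas": [{"xyz": [0.024,0.038,0],"turn": [0,0,0]},{"xyz": [0.0247,0.038,-0.02],"turn": [0,0,0]},{"xyz": [0,0,-0.05],"turn": [0,0,0]},{"xyz": [0,0,-0.04],"turn": [0,0,0]},{"xyz": [0,0,-0.025],"turn": [0,0,0]},{"xyz": [0,0,-0.012],"turn": [0,0,0]},{"xyz": [0,0,-0.0055],"turn": [0,0,0]},{"xyz": [0,0,0],"turn": [0,0,0]},{"xyz": [0,0,0],"turn": [0,0,0]}]}}

```text
clock: 21.75
eef_pos: [678.8, -179.6, 15.8]
eef_rot: [3.14, -0.0, 0.999]
wrist_force: [-0.3, -0.2, -0.4]
finger_gap: 93.9
```

Call:
{"method": "arm_command", "body": {"deltas": [{"xyz": [0,0,0],"turn": [0,0,0]},{"xyz": [0,0,0],"turn": [0,0,0]},{"xyz": [0,0,0],"turn": [0,0,0]},{"xyz": [0,0,0],"turn": [0,0,0]},{"xyz": [0,0,0],"turn": [0,0,0]},{"xyz": [0,0,0],"turn": [0,0,0]}], "gripper": 1, "force": 30}}

```text
clock: 22.5
eef_pos: [678.4, -179.5, 14.7]
eef_rot: [-3.142, 0.0, 0.999]
wrist_force: [-0.3, 0.8, -0.5]
finger_gap: 59.3
```

```bash
python3 car.py|grep -v green; python3 - <<'E'
from m import *
w=camera("wrist");crop(w,0,0,512,384,1.5,"w10")
E
```

```text
[ 678.36904982 -179.46675363   14.67106448] [-3.14158522e+00  3.74921354e-05  9.98827331e-01]
wrist carrier [ 914.9 -145.8] med res 0.8
pink [276.  102.9] 774 [56 27] [892.9 -79.4]
pink [236.1 181. ] 1195 [45 44] [608.8  69.3]
yellow [368.5 184.1] 94 [11 11] [ 589.5 -402.3]
```

View pics/w10.png

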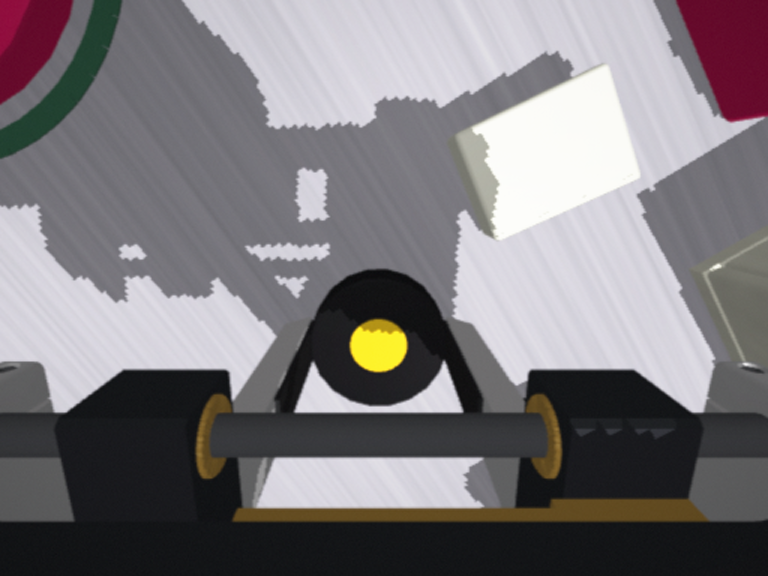

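Call:
{"method": "arm_command", "body": {"deltas": [{"xyz": [0,0,0.02],"turn": [0,0,0]},{"xyz": [0,0,0.045],"turn": [0,0,0]},{"xyz": [0,0,0.045],"turn": [0,0,0]},{"xyz": [-0.0115,0.041,0],"turn": [0,0,0]},{"xyz": [-0.0115,0.0415,0],"turn": [0,0,0]},{"xyz": [-0.0115,0.0415,0],"turn": [0,0,0]},{"xyz": [-0.0115,0.0415,0],"turn": [0,0,0]},{"xyz": [-0.0115,0.0415,0],"turn": [0,0,0]},{"xyz": [-0.0115,0.0415,0],"turn": [0,0,0]},{"xyz": [0,0,0],"turn": [0,0,0]},{"xyz": [0,0,0],"turn": [0,0,0]}]}}

```text
clock: 24.02
eef_pos: [609.7, 68.6, 125.6]
eef_rot: [3.141, -0.0, 0.999]
wrist_force: [0.1, -0.1, -0.9]
finger_gap: 59.2
```

```bash
python3 car.py|head -2; python3 - <<'E'
from m import *
w=camera("wrist");crop(w,0,0,512,384,1.5,"w11")
E
```

```text
[609.71131786  68.5981601  125.60566121] [ 3.14060782e+00 -4.91146125e-04  9.98899709e-01]
wrist carrier [608.8  66.5] med res 2.0
```

View pics/w11.png

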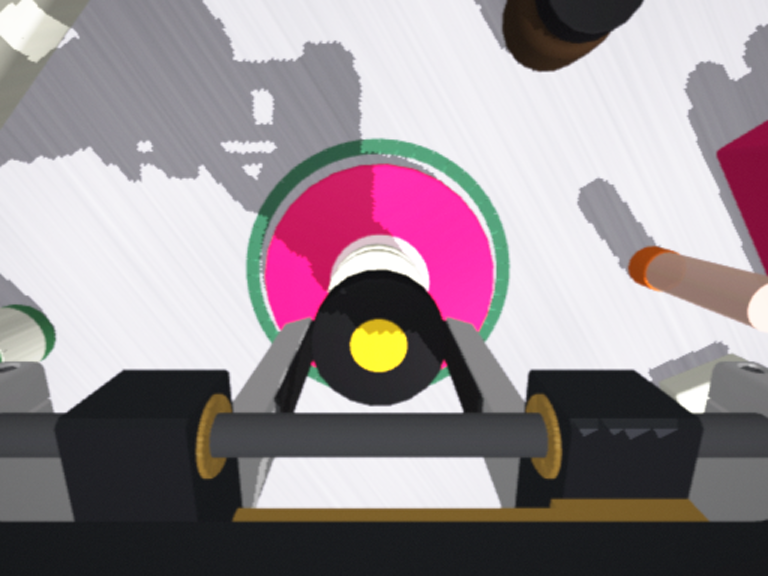

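Call:
{"method": "arm_command", "body": {"deltas": [{"xyz": [0,0,-0.02],"turn": [0,0,0]},{"xyz": [0,0,-0.017],"turn": [0,0,0]},{"xyz": [0,0,-0.006],"turn": [0,0,0]},{"xyz": [0,0,-0.004],"turn": [0,0,0]},{"xyz": [0,0,-0.002],"turn": [0,0,0]},{"xyz": [0,0,-0.001],"turn": [0,0,0]},{"xyz": [0,0,0],"turn": [0,0,0]},{"xyz": [0,0,0],"turn": [0,0,0]}]}}

```text
clock: 25.18
eef_pos: [609.5, 69.1, 74.9]
eef_rot: [3.141, -0.0, 0.999]
wrist_force: [-0.2, -0.3, -1.0]
finger_gap: 59.1
```

Then release, rise, and look.

Call:
{"method": "arm_command", "body": {"deltas": [{"xyz": [0,0,-0.0005],"turn": [0,0,0]},{"xyz": [0,0,0],"turn": [0,0,0]}]}}

```text
clock: 25.42
eef_pos: [609.5, 69.1, 74.6]
eef_rot: [3.141, -0.0, 0.999]
wrist_force: [-2.1, 0.4, 5.0]
finger_gap: 59.1
```

Call:
{"method": "arm_command", "body": {"deltas": [{"xyz": [0,0,0],"turn": [0,0,0]},{"xyz": [0,0,0],"turn": [0,0,0]},{"xyz": [0,0,0],"turn": [0,0,0]},{"xyz": [0,0,0.02],"turn": [0,0,0]},{"xyz": [0,0,0.04],"turn": [0,0,0]},{"xyz": [-0.03,-0.045,0.03],"turn": [0,0,0]},{"xyz": [-0.03,-0.045,0.003],"turn": [0,0,0]},{"xyz": [0,0,0],"turn": [0,0,0]},{"xyz": [0,0,0],"turn": [0,0,0]}], "gripper": 0}}

```text
clock: 26.55
eef_pos: [549.9, -20.7, 168.2]
eef_rot: [3.14, -0.001, 0.998]
wrist_force: [-0.1, 0.5, 0.5]
finger_gap: 94.0
```

```bash
python3 car.py|head -2; python3 - <<'E'
from m import *
s=read_state();T=(s["eef_pos"],s["eef_rot"])
w=camera("wrist");crop(w,0,0,512,384,1.5,"w12")
h=cv2.cvtColor(w["color"],cv2.COLOR_RGB2HSV).astype(int);H,S,V=h[...,0],h[...,1],h[...,2]
for ce,a,b in blobs(w,(H>20)&(H<35)&(S>150)&(V>120)): print(ce*1.5,a,pt(w,*ce,80,T))
s=camera("scene");crop(s,170,180,180,120,4.4,"s3")
E
```

```text
[549.87098732 -20.71728091 168.20125145] [ 3.14040166e+00 -7.97477836e-04  9.98452678e-01]
wrist carrier [609.4  67.2] med res 1.7
[381.8820827  111.05742726] 653 [609.75647327  69.67698458]
```

View pics/s3.png

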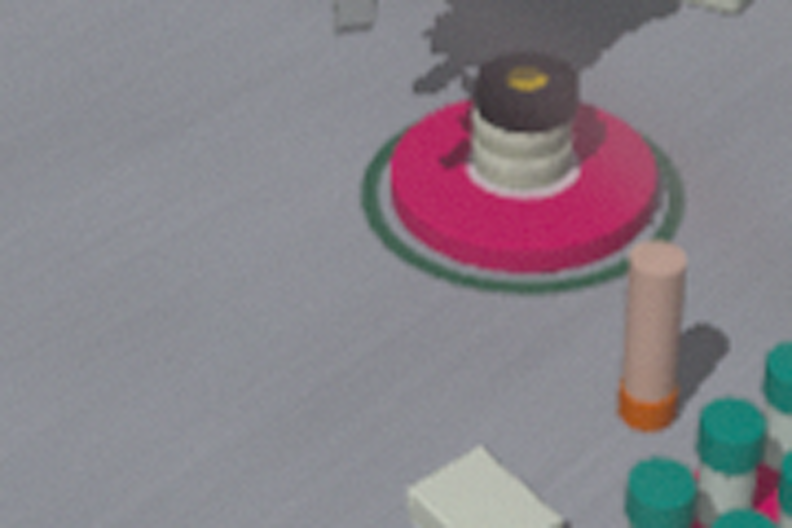

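View pics/w12.png

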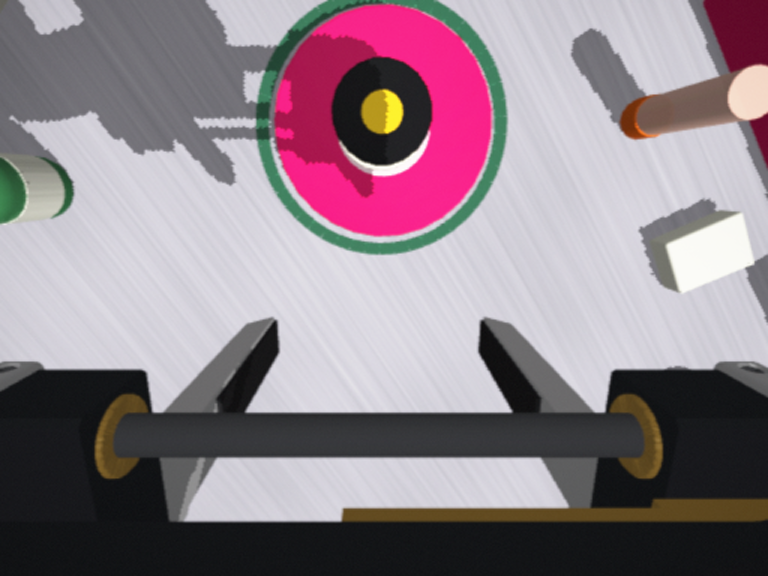

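Call:
{"method": "arm_command", "body": {"deltas": [{"xyz": [-0.01,0,0.03],"turn": [0,0,0.141]},{"xyz": [0,0.03,0.01],"turn": [0,0,0.141]},{"xyz": [0,0.035,0],"turn": [0,0,0.141]},{"xyz": [0,0.035,0],"turn": [0,0,0.141]},{"xyz": [0,0.035,0],"turn": [0,0,0.141]},{"xyz": [0,0.035,0],"turn": [0,0,0.141]},{"xyz": [0,0.035,0],"turn": [0,0,0.141]},{"xyz": [0,0.035,0],"turn": [0,0,0.141]},{"xyz": [0,0.035,0],"turn": [0,0,0.141]},{"xyz": [0,0.035,0],"turn": [0,0,0.141]},{"xyz": [0,0.035,0],"turn": [0,0,0.141]},{"xyz": [0.004,0.033,0],"turn": [0,0,0.141]}]}}

```text
clock: 28.25
eef_pos: [542.9, 359.0, 206.8]
eef_rot: [-3.141, -0.0, 2.697]
wrist_force: [-0.4, -0.5, 1.0]
finger_gap: 94.0
```

Call:
{"method": "arm_command", "body": {"deltas": [{"xyz": [0,0,0],"turn": [0,0,0]},{"xyz": [0,0,0],"turn": [0,0,0]}], "gripper": 0.5}}

```text
clock: 28.5
eef_pos: [543.2, 356.9, 206.8]
eef_rot: [-3.141, -0.0, 2.69]
wrist_force: [-0.6, -0.5, 0.2]
finger_gap: 77.3
```

```bash
python3 - <<'E'
from m import *
s=read_state();T=(s["eef_pos"],s["eef_rot"]);print(T,s["finger_gap"])
w=camera("wrist");crop(w,0,0,512,384,1.5,"w13");crop(w,180,40,160,120,5,"w13b")
print(proj(w,(472.3,391.7,88),T))
look(camera("top"))
E
```

```text
(array([543.20354626, 356.90318679, 206.75181269]), array([-3.14087469e+00, -3.05973360e-04,  2.68950768e+00])) 77.26318405325658
[254.00288298 111.98667172]
pink [275.9 102.7] 766 [56 26] [893.7 -79.1]
pink [235.8 181. ] 1205 [44 44] [609.   70.2]
yellow [329.6 150.4] 30 [6 6] [ 714.1 -268.1]
yellow [234.7 178.1] 54 [9 9] [619.5  73.9]
yellow [368.3 184.1] 92 [11 11] [ 589.5 -401.5]
green [256.3  90. ] 47 [7 9] [949.5  -8.8]
green [270.   89.8] 48 [7 9] [949.4 -59.4]
green [283.7  89.5] 46 [7 8] [ 949.4 -109.8]
green [297.5  89.3] 43 [6 8] [ 949.4 -160.8]
green [256.4 101.1] 47 [6 9] [907.2  -8.5]
green [270.4 101. ] 46 [6 9] [906.6 -60.2]
green [284.3 100.7] 45 [7 9] [ 906.8 -111. ]
green [297.8 100.6] 44 [7 8] [ 906.4 -160.7]
green [215.8 185.4] 61 [20 43] [597.1 143.3]
green [206.3 251.7] 52 [11 12] [360.6 178.8]
```

View pics/w13.png

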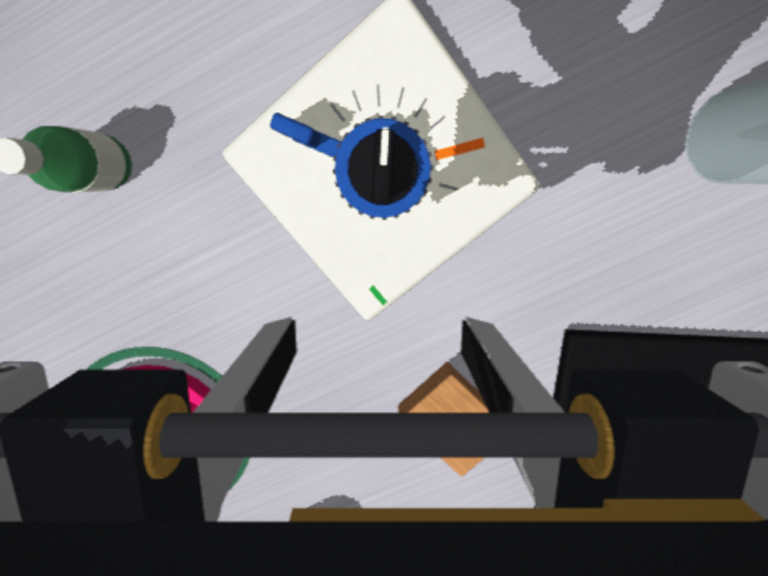

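View pics/w13b.png

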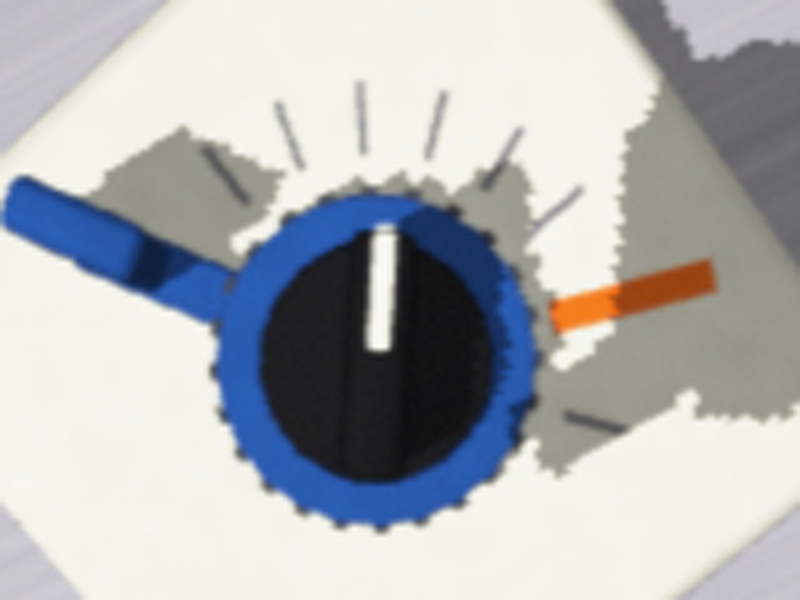

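```bash
python3 - <<'E'
from m import *
s=read_state();T=(s["eef_pos"],s["eef_rot"]);w=camera("wrist")
p=lambda X,Y,z:pt(w,(X+.5)/5-.5+180,(Y+.5)/5-.5+40,z,T)
a,b=p(379,350,88),p(386,228,88);print("line",a,b,np.arctan2(*(b-a)[::-1]))
r=p(377,360,44);o1,o2=p(555,318,30),p(715,275,30);print("ring",r,"or",o1,o2,np.arctan2(*(o2-o1)[::-1]))
f1,f2=p(14,200,81),p(138,255,81);print("fin",f1,f2,np.arctan2(*(f1-f2)[::-1]))
A=np.array([472.3,391.7]);f=(f1+f2)/2;print(np.hypot(*(f-A)),np.arctan2(*(f-A)[::-1]),np.arctan2(*((o1+o2)/2-A)[::-1]))
E
```

```text
line [471.10006552 393.54079534] [450.776386   404.88932293] 2.632331255497118
ring [471.8457015  393.21047787] or [481.61278562 436.4956291 ] [489.3948765  475.06854722] 1.3717185266072425
fin [412.41801155 340.02713908] [432.64690919 357.58788494] -2.426682884818633
65.70063566637035 -2.4302553050220945 1.3675945243811913
```

Call:
{"method": "arm_command", "body": {"deltas": [{"xyz": [-0.035,0.0175,0],"turn": [0,0,-0.05]},{"xyz": [-0.0362,0.0179,0],"turn": [0,0,0]},{"xyz": [0,0,-0.05],"turn": [0,0,0]},{"xyz": [0,0,-0.04],"turn": [0,0,0]},{"xyz": [0,0,-0.02],"turn": [0,0,0]},{"xyz": [0,0,-0.015],"turn": [0,0,0]},{"xyz": [0,0,-0.009],"turn": [0,0,0]},{"xyz": [0,0,0],"turn": [0,0,0]},{"xyz": [0,0,0],"turn": [0,0,0]}]}}

```text
clock: 29.78
eef_pos: [472.5, 392.7, 74.0]
eef_rot: [3.14, 0.001, 2.641]
wrist_force: [0.0, 0.3, -0.4]
finger_gap: 47.0
```

Call:
{"method": "arm_command", "body": {"deltas": [{"xyz": [0,0,0],"turn": [0,0,0]},{"xyz": [0,0,0],"turn": [0,0,0]},{"xyz": [0,0,0],"turn": [0,0,0]},{"xyz": [0,0,0],"turn": [0,0,0]},{"xyz": [0,0,0],"turn": [0,0,0]},{"xyz": [0,0,0],"turn": [0,0,0]},{"xyz": [0,0,0],"turn": [0,0,0]}], "gripper": 1, "force": 20}}

```text
clock: 30.65
eef_pos: [473.0, 394.0, 73.4]
eef_rot: [3.137, 0.001, 2.641]
wrist_force: [6.3, 10.4, -7.1]
finger_gap: 13.9
```

```bash
python3 - <<'E'
from m import *
s=read_state();print(s["eef_pos"],s["eef_rot"],s["finger_gap"],s["moment"],s["joints"])
w=camera("wrist");crop(w,0,0,512,384,1.5,"w14")
E
```

```text
[473.00502014 393.9913652   73.43830574] [3.13707643e+00 8.31555304e-04 2.64084652e+00] 13.908252175761918 [ 2.1717621  -1.32865988 -0.06562615] [ 6.34538528e-01  5.85647510e-01  1.46175100e+00  1.29874045e-03
  1.08974903e+00 -4.36111924e-01]
```

View pics/w14.png

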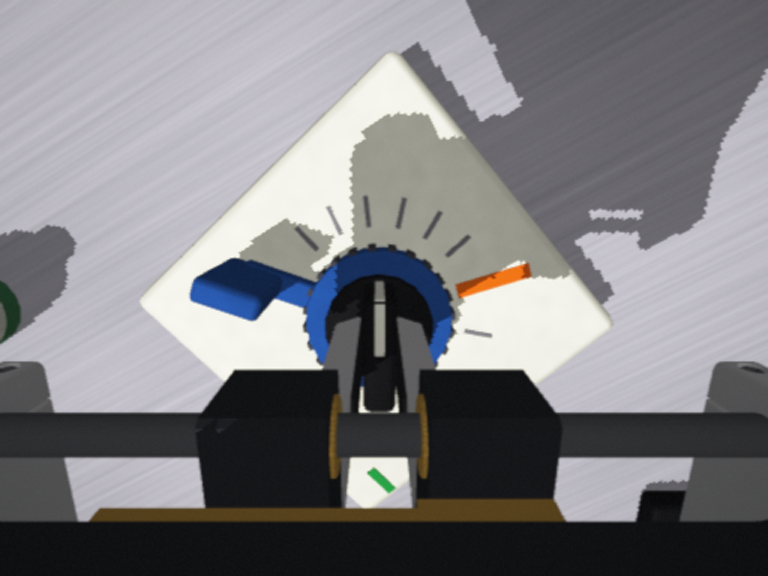

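Call:
{"method": "arm_command", "body": {"deltas": [{"xyz": [0.0006,0.0012,0],"turn": [0,0,-0.05]},{"xyz": [0,0,0],"turn": [0,0,-0.12]},{"xyz": [0,0,0],"turn": [0,0,-0.12]},{"xyz": [0,0,0],"turn": [0,0,-0.12]},{"xyz": [0,0,0],"turn": [0,0,-0.12]},{"xyz": [0,0,0],"turn": [0,0,-0.12]},{"xyz": [0,0,0],"turn": [0,0,-0.12]},{"xyz": [0,0,0],"turn": [0,0,-0.12]},{"xyz": [0,0,0],"turn": [0,0,-0.12]},{"xyz": [0,0,0],"turn": [0,0,-0.12]},{"xyz": [0,0,0],"turn": [0,0,-0.12]},{"xyz": [0,0,0],"turn": [0,0,-0.02]}]}}

```text
clock: 32.2
eef_pos: [473.3, 394.3, 73.4]
eef_rot: [3.14, -0.002, 1.369]
wrist_force: [4.3, 5.6, -3.0]
finger_gap: 13.9
```

Call:
{"method": "arm_command", "body": {"deltas": [{"xyz": [0,0,0],"turn": [0,0,0]},{"xyz": [0,0,0],"turn": [0,0,0]}]}}

```text
clock: 32.45
eef_pos: [473.3, 394.3, 73.4]
eef_rot: [3.14, -0.002, 1.371]
wrist_force: [4.5, 4.5, -1.7]
finger_gap: 13.6
```

```bash
python3 - <<'E'
from m import *
s=read_state();print(s["eef_pos"],s["eef_rot"],s["finger_gap"],s["wrist_force"],s["moment"])
w=camera("wrist");crop(w,0,0,512,384,1.5,"w15")
E
```

```text
[473.31996311 394.26333256  73.40960696] [ 3.14031563e+00 -1.86605667e-03  1.37074995e+00] 13.641425786846625 [ 4.4598338   4.49883175 -1.65575231] [ 0.82592747 -0.64889965 -0.03547829]
```

View pics/w15.png

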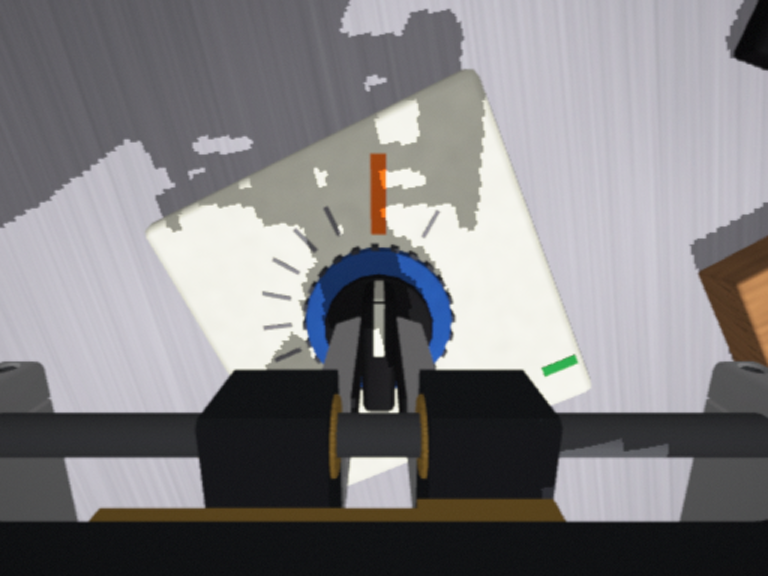

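Call:
{"method": "arm_command", "body": {"deltas": [{"xyz": [0,0,0],"turn": [0,0,0]},{"xyz": [0,0,0],"turn": [0,0,0]},{"xyz": [0,0,0],"turn": [0,0,0]},{"xyz": [0,0,0],"turn": [0,0,0]},{"xyz": [0,0,0.03],"turn": [0,0,0]},{"xyz": [0,0,0.05],"turn": [0,0,0]},{"xyz": [0,0,0.03],"turn": [0,0,0]},{"xyz": [0,0,0],"turn": [0,0,0.178]},{"xyz": [0,0,0],"turn": [0,0,0.178]},{"xyz": [0,0,0],"turn": [0,0,0.178]},{"xyz": [0,0,0],"turn": [0,0,0.178]},{"xyz": [0,0,0],"turn": [0,0,0.178]}], "gripper": 0.5}}

```text
clock: 34.0
eef_pos: [472.7, 393.6, 183.2]
eef_rot: [-3.142, 0.0, 2.267]
wrist_force: [-0.5, 0.1, -0.6]
finger_gap: 47.0
```

Call:
{"method": "arm_command", "body": {"deltas": [{"xyz": [0,0,0],"turn": [0,0,0.178]},{"xyz": [0,0,0],"turn": [0,0,0.178]},{"xyz": [0,0,0],"turn": [0,0,0.178]},{"xyz": [0,0,0],"turn": [0,0,0.178]},{"xyz": [0,0,0],"turn": [0,0,0.178]},{"xyz": [0,0,0],"turn": [0,0,0.178]},{"xyz": [0,0,0],"turn": [0,0,0.178]},{"xyz": [0,0,0],"turn": [0,0,0.178]},{"xyz": [0,0,0],"turn": [0,0,0.18]},{"xyz": [0,0,0],"turn": [0,0,0]},{"xyz": [0,0,0],"turn": [0,0,0]}]}}

```text
clock: 35.38
eef_pos: [472.8, 393.6, 183.2]
eef_rot: [3.142, 0.0, -2.422]
wrist_force: [-0.5, 0.4, -0.4]
finger_gap: 47.3
```

```bash
python3 car.py|grep pink; python3 - <<'E'
from m import *
s=read_state();T=(s["eef_pos"],s["eef_rot"]);print(s["eef_pos"],s["eef_rot"],s["finger_gap"],s["joints"][5])
w=camera("wrist");crop(w,0,0,512,384,1.5,"w16")
print(proj(w,(422.5,348.8,81),T)*1.5)
c=camera("top");crop(c,100,180,100,75,8,"t2")
E
```

```text
pink [275.9 102.6] 770 [56 26] [893.8 -79.4]
pink [235.8 181. ] 1205 [44 44] [609.   70.2]
[472.7626082  393.62365669 183.16390518] [ 3.14158891e+00 -4.15182737e-05 -2.42110922e+00] 46.858938692226076 -1.65650278509866
[377.43759391 187.83482797]
```

View pics/w16.png

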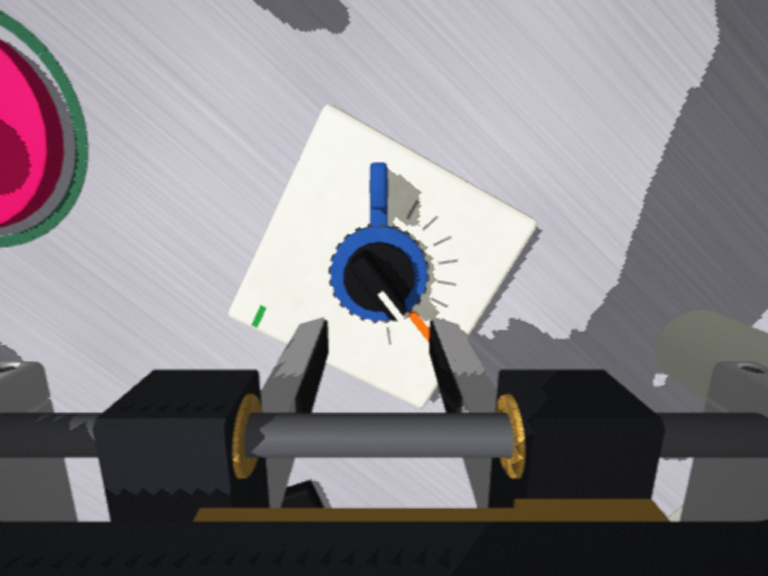

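Call:
{"method": "arm_command", "body": {"deltas": [{"xyz": [-0.025,-0.0225,0],"turn": [0,0,0]},{"xyz": [-0.0253,-0.0223,0],"turn": [0,0,0]},{"xyz": [0,0,-0.05],"turn": [0,0,0]},{"xyz": [0,0,-0.035],"turn": [0,0,0]},{"xyz": [0,0,-0.02],"turn": [0,0,0]},{"xyz": [0,0,-0.009],"turn": [0,0,0]},{"xyz": [0,0,0],"turn": [0,0,0]},{"xyz": [0,0,0],"turn": [0,0,0]}]}}

```text
clock: 36.58
eef_pos: [422.9, 349.1, 70.1]
eef_rot: [-3.141, 0.001, -2.419]
wrist_force: [0.3, -0.9, 0.0]
finger_gap: 47.0
```

Call:
{"method": "arm_command", "body": {"deltas": [{"xyz": [0,0,0],"turn": [0,0,0]},{"xyz": [0,0,0],"turn": [0,0,0]},{"xyz": [0,0,0],"turn": [0,0,0]},{"xyz": [0,0,0],"turn": [0,0,0]},{"xyz": [0,0,0],"turn": [0,0,0]},{"xyz": [0,0,0],"turn": [0,0,0]}], "gripper": 1, "force": 15}}

```text
clock: 37.33
eef_pos: [422.4, 348.9, 69.2]
eef_rot: [3.142, -0.0, -2.418]
wrist_force: [-0.2, 0.1, 1.5]
finger_gap: 11.9
```

```bash
python3 - <<'E'
from m import *
s=read_state();p=s["eef_pos"];print(p,s["eef_rot"],s["finger_gap"],s["wrist_force"],s["moment"])
A=np.array([473.2,394.0]);v=p[:2]-A;r=np.hypot(*v);a=np.arctan2(v[1],v[0]);print(r,a)
a0=a;q=v
for i in range(1,13):
    n=r*np.array([np.cos(a-.1*i),np.sin(a-.1*i)]);print((n-q).round(1),end=" ");q=n
E
```

```text
[422.42571505 348.8774504   69.19792096] [ 3.14154783e+00 -4.61145103e-05 -2.41831436e+00] 11.870351370876328 [-0.16288007  0.07913934  1.51312018] [0.11571694 0.20611263 0.0746148 ]
67.92696441498975 -2.4150619740621257
[-4.3  5.3] [-3.7  5.7] [-3.1  6. ] [-2.5  6.3] [-1.9  6.5] [-1.2  6.7] [-0.5  6.8] [0.2 6.8] [0.8 6.7] [1.5 6.6] [2.2 6.4] [2.8 6.2]
```

Carry the fin round by 0.8 rad first.

Call:
{"method": "arm_command", "body": {"deltas": [{"xyz": [-0.0043,0.0053,0],"turn": [0,0,-0.1]},{"xyz": [-0.0037,0.0057,0],"turn": [0,0,-0.1]},{"xyz": [-0.0031,0.006,0],"turn": [0,0,-0.1]},{"xyz": [-0.0025,0.0063,0],"turn": [0,0,-0.1]},{"xyz": [-0.0019,0.0065,0],"turn": [0,0,-0.1]},{"xyz": [-0.0012,0.0067,0],"turn": [0,0,-0.1]},{"xyz": [-0.0005,0.0068,0],"turn": [0,0,-0.1]},{"xyz": [0.0002,0.0068,0],"turn": [0,0,-0.1]},{"xyz": [0,0,0],"turn": [0,0,0]}]}}

```text
clock: 38.45
eef_pos: [405.5, 399.4, 69.2]
eef_rot: [3.141, 0.0, 3.066]
wrist_force: [-0.9, 1.6, 1.9]
finger_gap: 11.8
```

Call:
{"method": "arm_command", "body": {"deltas": [{"xyz": [0.0004,0.0034,0],"turn": [0,0,-0.05]},{"xyz": [0.0004,0.0034,0],"turn": [0,0,-0.05]},{"xyz": [0,0,0],"turn": [0,0,0]}]}}

```text
clock: 38.83
eef_pos: [406.3, 405.8, 69.2]
eef_rot: [3.141, 0.0, 2.967]
wrist_force: [-0.5, 2.2, 1.1]
finger_gap: 11.9
```

Call:
{"method": "arm_command", "body": {"deltas": [{"xyz": [0.0007,0.0033,0],"turn": [0,0,-0.05]},{"xyz": [0.0008,0.0033,0],"turn": [0,0,-0.05]},{"xyz": [0,0,0],"turn": [0,0,0]}]}}

```text
clock: 39.2
eef_pos: [407.8, 412.4, 69.3]
eef_rot: [3.141, 0.0, 2.867]
wrist_force: [-1.8, 2.2, 0.9]
finger_gap: 11.8
```

Call:
{"method": "arm_command", "body": {"deltas": [{"xyz": [0.0009,0.0032,0],"turn": [0,0,-0.05]},{"xyz": [0,0,0],"turn": [0,0,0]}]}}

```text
clock: 39.45
eef_pos: [408.7, 415.5, 69.2]
eef_rot: [3.141, 0.0, 2.817]
wrist_force: [0.3, 1.9, 1.7]
finger_gap: 12.1
```

Call:
{"method": "arm_command", "body": {"deltas": [{"xyz": [0.0011,0.0032,0],"turn": [0,0,-0.05]},{"xyz": [0,0,0],"turn": [0,0,0]}]}}

```text
clock: 39.7
eef_pos: [409.7, 418.2, 69.2]
eef_rot: [-3.14, -0.0, 2.767]
wrist_force: [-2.4, -3.2, 4.8]
finger_gap: 12.0
```

```bash
python3 - <<'E'
from m import *
s=read_state();T=(s["eef_pos"],s["eef_rot"]);print(s["eef_pos"],s["eef_rot"],s["finger_gap"],s["wrist_force"],s["moment"])
w=camera("wrist");crop(w,0,0,512,384,1.5,"w17")
E
```

```text
[409.66804654 418.18123909  69.18703652] [-3.14043060e+00 -6.21307537e-05  2.76701877e+00] 12.042981201345672 [-2.38685169 -3.21281763  4.84611731] [-0.63002427  0.43016849  0.22051145]
```

View pics/w17.png

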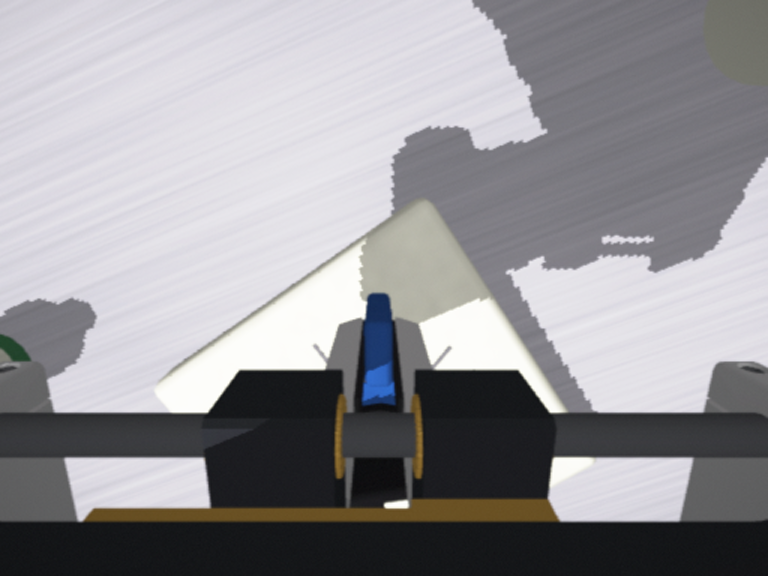

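Call:
{"method": "arm_command", "body": {"deltas": [{"xyz": [0.0006,0.0016,0],"turn": [0,0,-0.02]},{"xyz": [0,0,0],"turn": [0,0,0]}]}}

```text
clock: 40.0
eef_pos: [409.8, 418.4, 69.0]
eef_rot: [-3.137, -0.001, 2.746]
wrist_force: [-6.4, -15.8, 12.6]
finger_gap: 12.1
```

Call:
{"method": "arm_command", "body": {"deltas": [{"xyz": [-0.0005,-0.0014,0],"turn": [0,0,0.015]},{"xyz": [0,0,0],"turn": [0,0,0]}]}}

```text
clock: 40.25
eef_pos: [409.8, 418.2, 69.1]
eef_rot: [-3.14, -0.0, 2.761]
wrist_force: [-2.7, -6.8, 5.4]
finger_gap: 12.3
```

Call:
{"method": "arm_command", "body": {"deltas": [{"xyz": [0,0,0],"turn": [0,0,0]},{"xyz": [0,0,0],"turn": [0,0,0]},{"xyz": [0,0,0],"turn": [0,0,0]},{"xyz": [0,0,0],"turn": [0,0,0]},{"xyz": [0,0,0.03],"turn": [0,0,0]},{"xyz": [0,0,0.05],"turn": [0,0,0]},{"xyz": [0.02,-0.01,0.04],"turn": [0,0,0]},{"xyz": [0.05,-0.02,0],"turn": [0,0,0]},{"xyz": [0.04,-0.02,0],"turn": [0,0,0]},{"xyz": [0,0,0],"turn": [0,0,0]},{"xyz": [0,0,0],"turn": [0,0,0]}], "gripper": 0.5}}

```text
clock: 41.62
eef_pos: [519.4, 369.2, 188.9]
eef_rot: [-3.141, -0.0, 2.76]
wrist_force: [-0.3, -0.5, -0.2]
finger_gap: 47.1
```

```bash
python3 car.py|grep pink; python3 - <<'E'
from m import *
s=read_state();T=(s["eef_pos"],s["eef_rot"]);print(T)
w=camera("wrist");crop(w,0,0,512,384,1.5,"w18")
c=camera("top");cv2.imwrite("pics/t3.png",cv2.resize(c["color"][:,:,::-1],(800,600),interpolation=cv2.INTER_CUBIC))
E
```

```text
pink [276.  102.6] 764 [56 26] [893.9 -79.7]
pink [235.8 181. ] 1205 [44 44] [609.   70.2]
(array([519.01936144, 369.61071089, 189.26237745]), array([ 3.14156916e+00, -1.37314811e-04,  2.76095119e+00]))
```

View pics/w18.png

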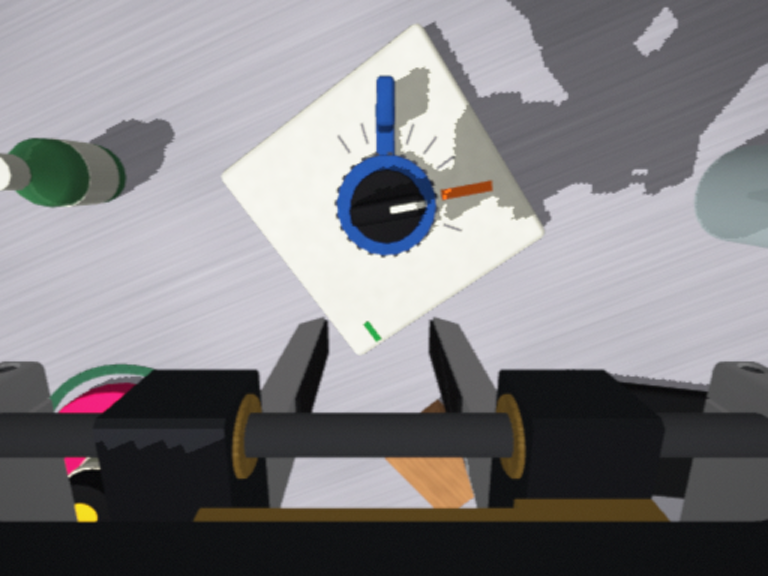

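View pics/t3.png

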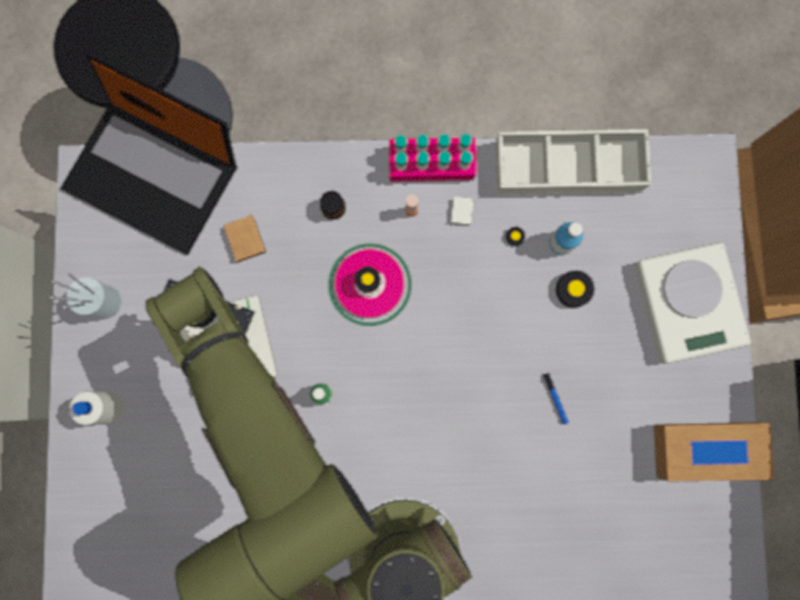

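```bash
python3 - <<'E'
from m import *
s=read_state();T=(s["eef_pos"],s["eef_rot"]);w=camera("wrist");crop(w,210,30,160,120,5,"w19")
p=lambda X,Y,z:pt(w,(X+.5)/1.5-.5,(Y+.5)/1.5-.5,z,T)
a,b=p(391,211,88),p(428,206,88);o1,o2=p(442,195,30),p(492,186,30)
A=np.array([473,393.8])
print(a,b,np.arctan2(*(b-a)[::-1]),np.arctan2(*(b-A)[::-1]),np.arctan2(*((o1+o2)/2-A)[::-1]))
f1,f2=p(385,78,81),p(386,128,81);f=(f1+f2)/2-A;print(np.arctan2(*f[::-1]),np.hypot(*f))
E
```

```text
[473.51301545 395.12966889] [479.44523106 418.57499726] 1.322974184692771 1.3162871844774795 1.3717257037888348
2.795953047473434 66.20077888397482
```

View pics/w19.png

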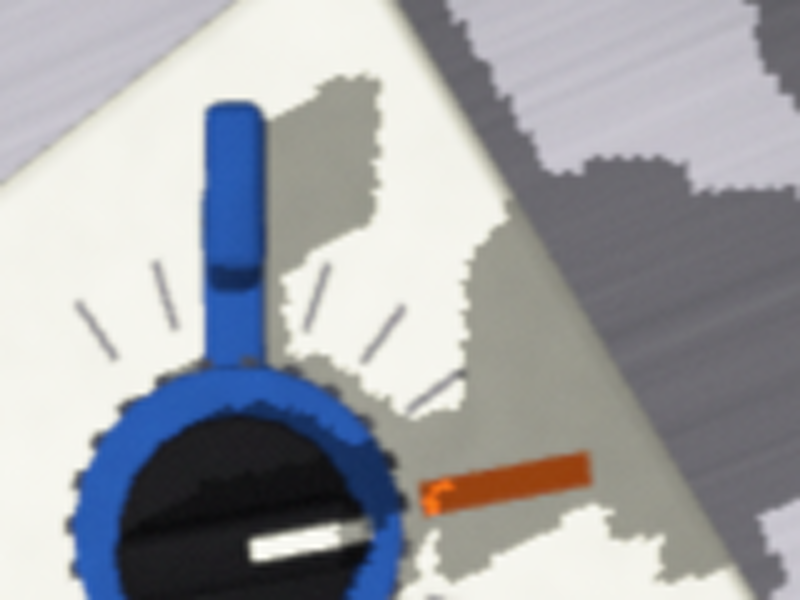

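```bash
python3 - <<'E'
from m import *
s=camera("scene");crop(s,170,120,200,150,4,"s4")
E
```

```text
(no output)
```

View pics/s4.png

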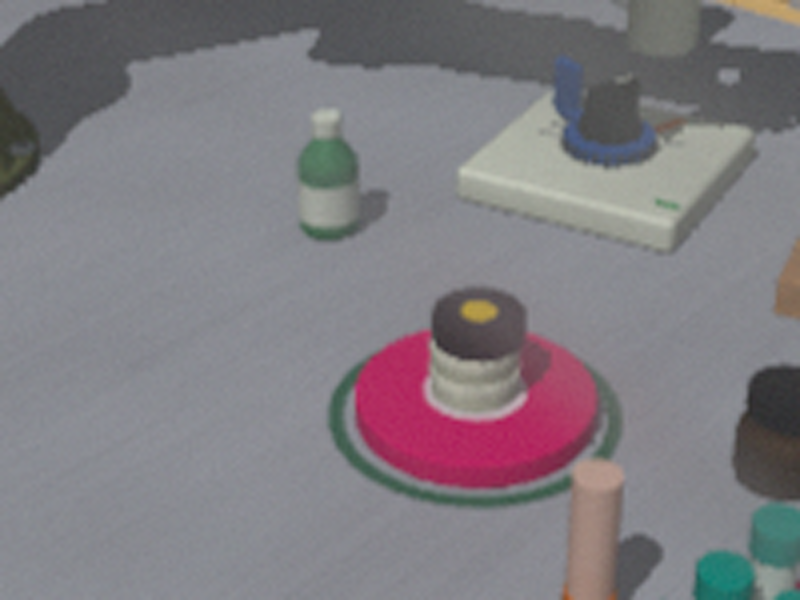

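The pile stands flat and centred on the carrier, and the carrier is inside the circle. I hand the job in.

```bash
python3 -c "
from cell import *
print(sign_off())"
```

```text
the job is handed in; nothing more can be done
None
```

All the steps are done and the job is handed in, at about 42 s on the robot's clock. I pushed the carrier into the green circle with the open fingers, piled the two dishes there are on it, and laid the 60 mm cover on top. Then I turned the knob to the orange mark and carried the fin to its stop.

Last checks:
- **Carrier:** the top camera puts it about 2 mm from the circle's centre. The wrist view also put it about 2 mm off after the cover was laid.
- **Pile:** the cover is within about 3 mm of the carrier's centre. The pile looks flat in the scene view.
- **Knob:** the gripper was at yaw 1.371 rad when I let go, against the mark's measured direction of 1.37. In the final view a coarse pixel reading came out 0.05 rad off; an enlarged crop showed the white line and the mark parallel to about 0.01 rad. Both are within the 0.12 rad allowed.
- **Lock ring:** the fin turned about 1.09 rad and then stopped against about 17 N. I took that as the stop, because the joint angle itself cannot be read.
- **Bystanders:** the six of the seven visible in the last top view look unmoved. The slide box, jar and tube were not measured, and the reagent bottle was off by no more than 1 mm when last measured. Nothing was touching the robot at hand-in.

I saw no sign of the carrier being knocked aside or the grip slackening.

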